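# Clear the easel's ledge and set the blue panel on it

## Task

Take the yellow-handled brush out of the hole in the table easel's ledge and stand it, handle down, in the narrow-necked green bottle. Then take the blue painted panel out of the drying rack and stand it on the easel's narrow ledge, centred and leaning against the sloped back with its painting outwards. Set it down gently, without dropping it, and leave the other panels, the jar, the cans and the mug as they stand.

Things in the scene. Friction and masses are not known exactly. Their poses are not given: they have to be found in the camera images.
- easel: Wooden table easel, fixed, 150 mm wide and high. Origin on the table under the ledge; +x its front, y along the ledge, z up. Level ledge top at z = 70 mm, 150 mm long, from x = -17 (foot of the back) to a dark lip at x = 21 to 27, 10 mm higher. At x = y = 0 a vertical 14 mm hole, 28 mm deep, holds the brush at the start. Two feet reach back to x = -137; a thin leg stands behind the back.
- easel_back: The easel's sloped back, leaning 20 degrees back from vertical (top towards the easel's -x), fixed. Origin where its front surface meets the ledge top, mid-width; x the outward normal, y along the ledge, z up the slope. Two stiles 16 mm wide at y = +-50 mm, 12 mm thick, end at z = 75 mm; a cross bar between them up to z = 62 mm.
- brush: Artist's brush, 170 mm long, upright in the ledge hole at the start: yellow handle 10 mm in diameter and 120 mm long, steel ferrule 11 mm (120 to 142 mm up), black bristles (15 mm at most) at the top. Origin at the centre of the handle's flat lower end, z along the brush to the bristles.
- bottle: Heavy green glass bottle, loose, 100 mm high: body 64 mm in diameter up to 55 mm, shoulder to a 27 mm neck (from 76 mm to the rim at 100 mm). The opening is 17 mm in diameter, the inner floor 6 mm up. Origin at the centre of its underside; z up. It may stand in the place of the jar or the spray can.
- rack: Plywood drying rack, fixed, a block 190 mm (x) by 150 mm (y), 40 mm high, with three slots along y at x = -60, 0 and +60 mm, each 13 by 124 mm and 28 mm deep, each holding an upright panel. Origin under its centre.
- blue_panel: Blue-edged painted wooden panel, 10 mm thick (x), 120 mm wide (y), 130 mm high (z), 0.14 kg. Origin at the centre of its lower edge, z up the panel, +x out of the painted face (blue with a yellow sun; the other face is plain blue). It stands in one of the three slots, lower edge 12 mm above the table.
- blue_panel_face (a point): Centre of the blue panel's painted face.
- red_panel: Red-edged panel of the same size in another slot; leave it.
- green_panel: Green-edged panel of the same size in another slot; leave it.
- jar: Amber glass jar with red lid, 68 mm in diameter, 100 mm high, loose; leave it. Origin under its centre.
- spray_can: Aluminium can with blue band, 64 mm in diameter, 160 mm high, loose; leave it. Origin under its centre.
- paint_tin: Steel tin with white band, 76 mm in diameter, 85 mm high, loose, in front of the easel; leave it. Origin under its centre.
- mug: White mug, 72 mm in diameter, 85 mm high, handle to +y, loose, in front of the easel; leave it. Origin under its centre.

How it is judged:
By the outcome, as a careful person would: the job done as asked, in the order asked, and still so for the second after the job is handed in, with the robot touching nothing.
It also fails if it takes over 58 s, if anything falls off the work surface, if the arm or the gripper's body presses on something with over 40 N, if the wrist force passes 120 N, or if a joint passes its speed limit or range.

## Robot

A 6-joint arm with a two-finger parallel gripper is mounted at the origin on the work surface. World frame = base frame: x ahead of the robot, y to its left, z up, the work surface at z = 0. Lengths are in m, angles in rad, forces in N, time in s.
With the tool pointing down it reaches from about 0.3 to 0.85 m from the base axis. Payload 4.2 kg.
Tool frame: the origin (TCP) lies on the mounting face of the last link; the fingertips stand 191 mm ahead of it and the grasp point (between the pads) lies 172 mm ahead of it; z points along the fingers, x is the direction in which the jaws open and shut, and the axes are right-handed (so a half turn about z gives the same grasp; the last joint's range is limited). The gripper opens to 91 mm and grips with 3 to 60 N. Pads are 32 mm wide; open, the fingers measure 118 mm over their backs; the gripper's body (76 mm by 178 mm) begins 60 mm behind the grasp point.
Start: joints at [-1.367, 0.32, 1.565, -0, 1.257, -0.02], TCP at [0.128, -0.561, 0.405] pointing down, gripper open.
Joint ranges: [-3.11, 3.11], [-0.84, 2.01], [0.21, 2.61], [-1.34, 4.49], [0.05, 2.63], [-2.56, 2.56]. Speed limits (rad/s): [2.57, 2.57, 3.14, 3.14, 3.14, 3.14].

## Interface

Orientations are given as [roll, pitch, yaw] about the fixed x, y, z axes, in that order (R = Rz(yaw) Ry(pitch) Rx(roll)).
In Python, from rig import arm, get_image, camera_info, recognise, trace gives the robot as it stands.
- The arm moves only by the tool send_rows, never from a script. Its argument "deltas" is a list of rows, each a list of 6 numbers: the shift along the tool's x, y, z in cm, then the turn, a rotation vector about the tool's x, y, z in degrees. A call has exactly 5 rows; each row is the pose to reach, as a shift and turn from the pose measured when the call began, along the tool's axes at that moment; what a row does not reach only later rows make up. A row lasts 1/8 s, in which the tool goes at most 62.5 mm and 10.7 degrees, less where a joint would pass 70% of its speed; a pose out of reach is approached as far as the arm can. A call with a gripper value outside its range is refused whole. "hand" is the closure, from 0 (fully open) to 1 (shut), set as the call begins (left out, the last holds). The fingers move at their own pace and stop on an object; "newtons" is the grip in N (left out, the last holds). Time passes only in rows, so rows that repeat a pose let the fingers close, or fill a call up. It gives the time, the measured TCP pose, the force and the opening at its end, in the units of the state.
- arm.get_state(): the state, without advancing time (a new reading comes with each control period).
- get_image(name): name is "side" or "top" or "wrist"; returns the picture (384x512x3 uint8, red, green, blue); there is no depth.
- camera_info(name): a dict with "fx", "fy", "cx", "cy" (pixels), "cam_to_world" (4x4, takes a point from camera to world coordinates). Camera axes: x right, y down, z forward; pixel columns grow to the right and rows downward; lengths in m; the calibration is good to about 2 mm. A picture is of the moment at which its call begins: read the wrist's pose just before it. camera_info takes no time and is no camera call; for the wrist camera it gives the pose at the moment of the call.
- arm.job_done(): hands the job in, once; it reports no verdict.
Trained networks look in the newest picture that a camera, given by its name, has taken for a name from the list of things; names that differ only in an ending like _2 or _b are one class to them, and where a whole thing is asked for, a point or a joint stands for the part that bears it (a point fixed in the world has none). Each returns a list of dicts, best first, with "p" (0 to 1); they miss things now and then, are a little off and sometimes report something else, mostly with a low value. They report only what shows in the picture. A call takes as long as a camera call.
- recognise(camera, thing): "centre" ([column, row] as shares, 0 to 1, of the picture: columns of its width, rows of its height, amid what is visible of it).
- trace(camera, thing): "mask" (384x512 bool, what is visible of it) and "centre" ([column, row] as shares, 0 to 1, of the picture: columns of its width, rows of its height, amid what is visible of it).
The state is a dict: "time_s": time; "joint_pos": joint angles; "joint_velocities": joint speeds; "tau": joint torques, N m; "eef_pos": TCP position; "eef_rot": TCP orientation; "contact_force": force on the tool from outside, world axes, zero at the start; "torque": the same for the moment, N m; "finger_gap": opening from 0.0 (shut) to 1.0 (fully open).
Only numpy, scipy, OpenCV 4.12 (cv2) and the standard library are available. Lean on these libraries where they do the work, as an engineer would, in place of code of your own. Each camera call takes 0.05 s, during which the arm holds its last target.

## Working session

There is one attempt and no reset: what is moved stays moved. The work goes in short steps, Python scripts to look and compute and a tool call to move; the robot and the scene stay as the last step left them, time stands still between calls to the robot, and variables do not carry over. Pictures are saved under pics/ and viewed, and the job is handed in when it is done.

Besides the shell and the picture viewer there is one more tool, called by a JSON object that holds its "fn" and its "kwargs". send_rows: Moves the arm, as the interface text tells. Its arguments: {"type":"object","properties":{"deltas":{"type":"array","items":{"type":"array","items":{"type":"number"}}},"hand":{"type":"number"},"newtons":{"type":"number"}},"required":["deltas"]}

```bash
ls; mkdir -p pics
python3 - <<'E'
from rig import arm,get_image,camera_info
import cv2
for n in ["side","top","wrist"]:
    im=get_image(n); cv2.imwrite(f"pics/{n}0.png",cv2.cvtColor(im,cv2.COLOR_RGB2BGR))
    c=camera_info(n); print(n,c)
print(arm.get_state())
E
```

```text
pics
side {'fx': 478.8304649182525, 'fy': 478.8304649182525, 'cx': 258.9108602896524, 'cy': 187.82388197923763, 'cam_to_world': array([[-0.8055752 , -0.4656135 ,  0.36640505,  0.14398688],
       [-0.59247363,  0.63811298, -0.49171824,  0.50971517],
       [-0.00485717, -0.61320135, -0.78991171,  0.96663268],
       [ 0.        ,  0.        ,  0.        ,  1.        ]])}
top {'fx': 412.27629459911117, 'fy': 412.27629459911117, 'cx': 253.51462612482246, 'cy': 189.90980148550975, 'cam_to_world': array([[-0.00160533, -0.98617312,  0.16571059,  0.40078823],
       [-0.9998097 ,  0.00480458,  0.01890717, -0.04033878],
       [-0.01944192, -0.1656487 , -0.98599316,  1.06264828],
       [ 0.        ,  0.        ,  0.        ,  1.        ]])}
wrist {'fx': 273.66142600543986, 'fy': 273.66142600543986, 'cx': 252.53638314262955, 'cy': 198.57041696879716, 'cam_to_world': array([[ 2.22972120e-01, -9.45662299e-01, -2.36656396e-01,
         1.93171680e-01],
       [-9.74824663e-01, -2.16440494e-01, -5.35760148e-02,
        -5.45712143e-01],
       [-5.57209763e-04,  2.42644449e-01, -9.70115128e-01,
         3.84109715e-01],
       [ 0.00000000e+00,  0.00000000e+00,  0.00000000e+00,
         1.00000000e+00]])}
{'time_s': 0.15, 'joint_pos': array([-1.36697844e+00,  3.20177479e-01,  1.56538201e+00,  3.83325965e-05,
        1.25741916e+00, -1.99836001e-02]), 'joint_velocities': array([-1.21710303e-06, -2.34757066e-03, -4.76427639e-03, -6.79757226e-05,
        5.97879633e-04,  6.38367024e-04]), 'tau': array([-2.70720619e-06, -4.12773585e+01, -2.32153881e+01,  7.27174734e-02,
        4.33427515e-02, -8.86254338e-05]), 'eef_pos': array([ 0.12760621, -0.5605444 ,  0.40410113]), 'eef_rot': array([-3.14152852e+00,  1.38498813e-03, -1.34700664e+00]), 'contact_force': array([ 0.29454637, -0.20774033, -0.27712599]), 'torque': array([-0.00115369, -0.03003969,  0.0412926 ]), 'finger_gap': 0.9995061213744617}
```

View pics/side0.png

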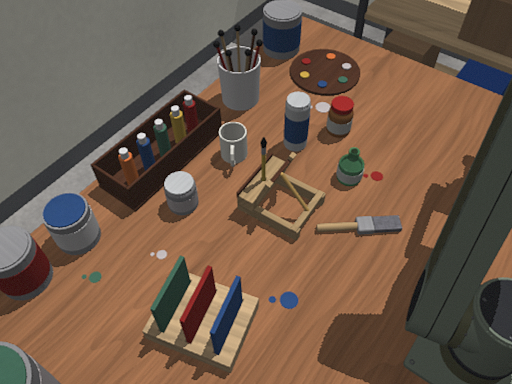

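View pics/top0.png

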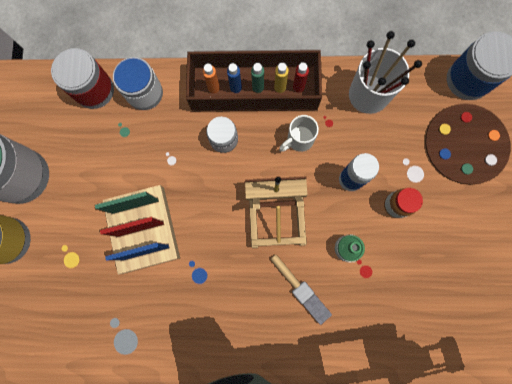

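View pics/wrist0.png

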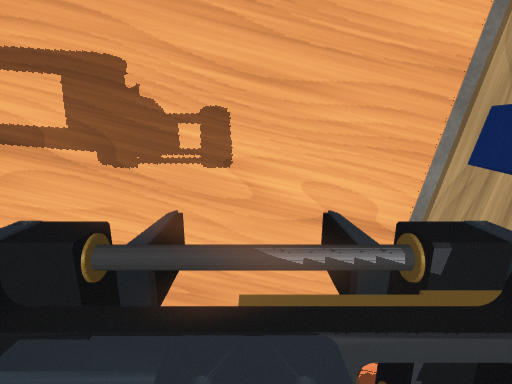

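```bash
cat > h.py <<'E'
import numpy as np, cv2
from rig import arm,get_image,camera_info,recognise,trace
def cam(n): return camera_info(n)
def ray(n,u,v,c=None):
    c=c or camera_info(n); d=np.array([(u-c['cx'])/c['fx'],(v-c['cy'])/c['fy'],1.]); T=c['cam_to_world']
    return T[:3,3],T[:3,:3]@d
def onz(n,u,v,z,c=None):
    o,d=ray(n,u,v,c); return o+d*(z-o[2])/d[2]
def proj(n,P,c=None):
    c=c or camera_info(n); T=np.linalg.inv(c['cam_to_world']); P=np.atleast_2d(P)
    q=P@T[:3,:3].T+T[:3,3]; return np.c_[c['fx']*q[:,0]/q[:,2]+c['cx'],c['fy']*q[:,1]/q[:,2]+c['cy']]
def tri(obs):
    A=np.zeros((3,3));b=np.zeros(3)
    for n,u,v in obs:
        o,d=ray(n,u,v);d=d/np.linalg.norm(d);M=np.eye(3)-np.outer(d,d);A+=M;b+=M@o
    p=np.linalg.solve(A,b);return p
def save(im,f): cv2.imwrite(f,cv2.cvtColor(im,cv2.COLOR_RGB2BGR))
E
python3 - <<'E'
from h import *
S=get_image("side");T=get_image("top")
c=np.hstack([cv2.resize(S[250:384,130:280],None,fx=2.6,fy=2.6*1,interpolation=cv2.INTER_CUBIC),cv2.resize(S[120:254,220:370],None,fx=2.6,fy=2.6,interpolation=cv2.INTER_CUBIC)])
save(c,"pics/zs.png")
c=np.hstack([cv2.resize(T[170:290,90:190],None,fx=3.6,fy=3.6,interpolation=cv2.INTER_CUBIC),cv2.resize(T[150:270,240:340],None,fx=3.6,fy=3.6,interpolation=cv2.INTER_CUBIC)])
save(c,"pics/zt.png")
for th in ["brush","bottle","easel","rack","blue_panel","blue_panel_face"]:
    for n in ["side","top"]:
        r=trace(n,th)
        for k in r[:2]:
            m=k["mask"]; ys,xs=np.where(m)
            print(th,n,round(k["p"],2),np.round(np.array(k["centre"])*[512,384],1),m.sum(),(xs.min(),xs.max(),ys.min(),ys.max()) if m.any() else None)
            np.save(f"m_{th}_{n}.npy",m) if k is r[0] else 0
E
```

```text
brush side 0.6 [266.  159.2] 199 (np.int64(260), np.int64(266), np.int64(137), np.int64(180))
brush top 0.49 [277.9 180. ] 76 (np.int64(274), np.int64(280), np.int64(176), np.int64(190))
bottle side 0.68 [352.7 168.2] 783 (np.int64(336), np.int64(363), np.int64(147), np.int64(184))
bottle side 0.39 [207.7 332.2] 4142 (np.int64(142), np.int64(258), np.int64(273), np.int64(371))
bottle top 0.56 [348.6 250.5] 662 (np.int64(335), np.int64(364), np.int64(234), np.int64(261))
easel side 0.7 [269.1 189.9] 2972 (np.int64(237), np.int64(323), np.int64(152), np.int64(238))
easel side 0.5 [181.3 191.8] 1203 (np.int64(164), np.int64(197), np.int64(172), np.int64(215))
easel top 0.72 [277.9 204.1] 2455 (np.int64(245), np.int64(306), np.int64(176), np.int64(246))
rack side 0.64 [207.3 332.2] 3931 (np.int64(143), np.int64(258), np.int64(274), np.int64(372))
rack side 0.44 [297.9 121. ] 1366 (np.int64(283), np.int64(309), np.int64(91), np.int64(149))
rack top 0.9 [144.8 229.7] 3310 (np.int64(104), np.int64(179), np.int64(185), np.int64(273))
blue_panel side 0.73 [179.7 192.8] 1204 (np.int64(163), np.int64(196), np.int64(171), np.int64(214))
blue_panel side 0.69 [228.5 316.9] 1154 (np.int64(209), np.int64(241), np.int64(277), np.int64(353))
blue_panel top 0.76 [135.  251.6] 554 (np.int64(105), np.int64(168), np.int64(242), np.int64(260))
blue_panel top 0.56 [355.7 172.3] 962 (np.int64(340), np.int64(378), np.int64(154), np.int64(190))
blue_panel_face side 0.87 [225.1 315.4] 1178 (np.int64(209), np.int64(242), np.int64(276), np.int64(353))
blue_panel_face side 0.65 [339.5 118.8] 963 (np.int64(325), np.int64(353), np.int64(95), np.int64(137))
blue_panel_face top 0.74 [145.5 234.4] 3201 (np.int64(104), np.int64(179), np.int64(185), np.int64(274))
blue_panel_face top 0.59 [136.9 248.4] 480 (np.int64(107), np.int64(167), np.int64(242), np.int64(259))
```

View pics/zs.png

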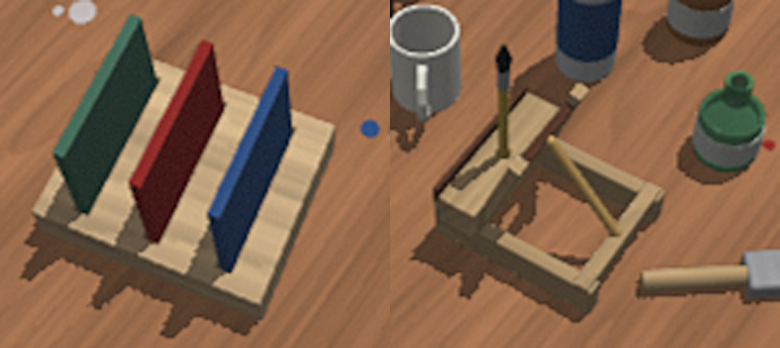

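View pics/zt.png

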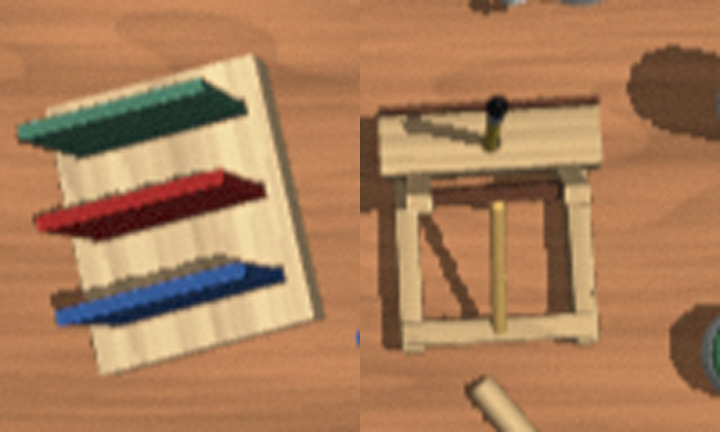

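Run:
```python
from h import *
S=get_image("side");T=get_image("top")
np.save("S.npy",S);np.save("T.npy",T)
def z(I,u0,v0,w,h,f,fn):
    k=cv2.resize(I[v0:v0+h,u0:u0+w],None,fx=f,fy=f,interpolation=cv2.INTER_CUBIC)
    for i in range(0,w,10): cv2.putText(k,str(u0+i),(i*f,8),0,.3,(255,255,0),1);cv2.line(k,(i*f,10),(i*f,14),(255,255,0),1)
    for i in range(0,h,10): cv2.putText(k,str(v0+i),(0,i*f+4),0,.3,(255,255,0),1)
    save(k,fn)
z(T,238,170,75,80,7,"pics/te.png")
z(S,230,130,100,75,8,"pics/se.png")
z(T,98,180,90,100,6,"pics/tr.png")
z(T,330,228,40,40,14,"pics/tb.png")
```

```text
(no output)
```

View pics/te.png

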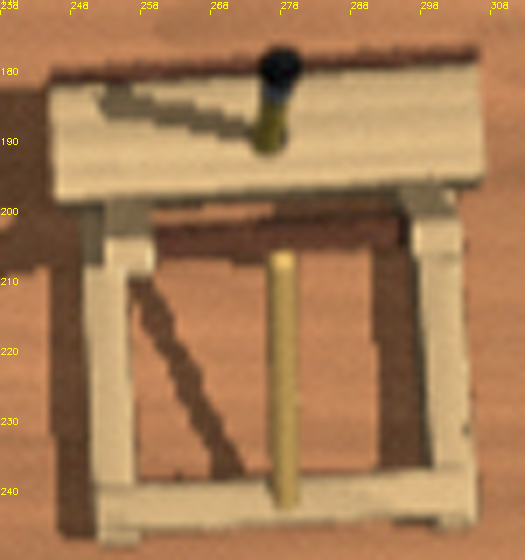

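View pics/se.png

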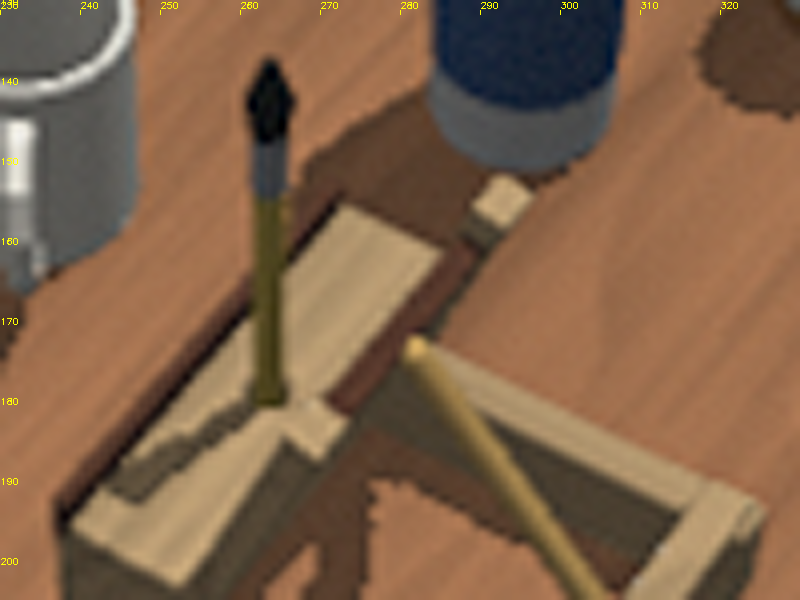

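View pics/tr.png

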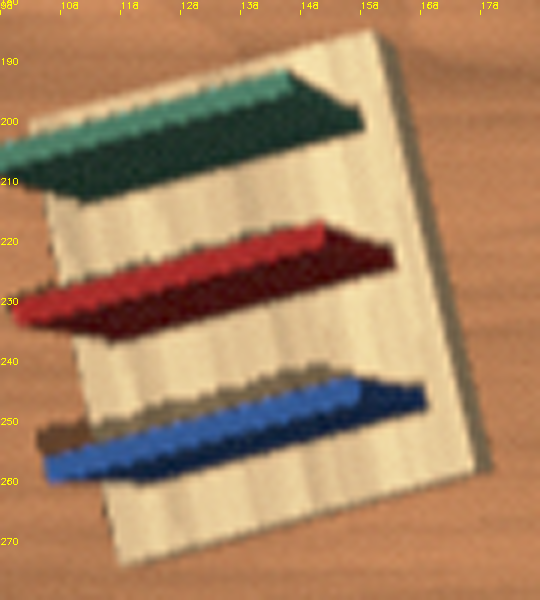

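View pics/tb.png

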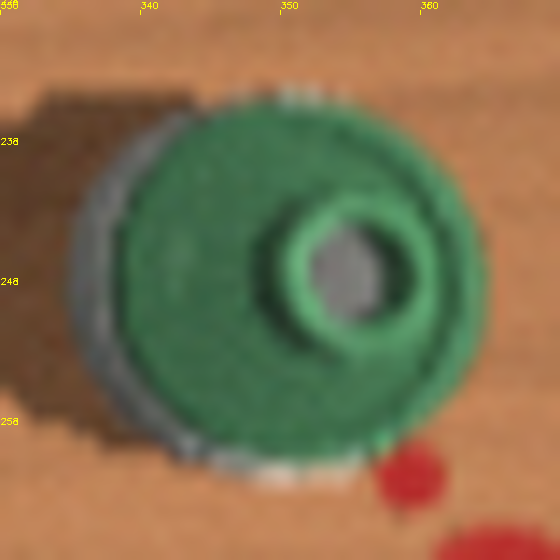

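```bash
cat > fit.py <<'E'
from h import *
from scipy.optimize import least_squares
CI={n:camera_info(n) for n in("side","top")}
def fit(pts,x0):
    def W(p,L):
        c,s=np.cos(p[2]),np.sin(p[2]); return np.array([p[0]+c*L[0]-s*L[1],p[1]+s*L[0]+c*L[1],L[2]])
    f=lambda p:np.concatenate([proj(n,W(p,L),CI[n])[0]-uv for n,uv,L in pts])
    r=least_squares(f,x0,loss="soft_l1"); return r.x,r.fun.reshape(-1,2)
def tp(off,s): return lambda X,Y: np.array([off[0]+X/s-.5+.5/s,off[1]+Y/s-.5+.5/s])
te=tp((238,170),7);se=tp((230,130),8);tr=tp((98,180),6)
E_=[("top",te(57,200),(-.017,.075,.07)),("top",te(483,185),(-.017,-.075,.07)),("top",te(50,87),(.021,.075,.07)),("top",te(478,65),(.021,-.075,.07))]
F_=[("side",se(443,250),(-.017,-.075,.07)),("side",se(343,205),(.021,-.075,.07)),("side",se(70,520),(.021,.075,.07)),("side",se(180,587),(-.017,.075,.07)),]
B=[("side",se(270,402),(0,0,.07))]
for P in(E_,F_,E_+F_,):
    p,r=fit(P,[.5,0,0]); print("easel",p.round(4),np.degrees(p[2]).round(2)); print(r.round(1).tolist())
R=[("top",tr(375,30),(.095,-.075,.04)),("top",tr(477,468),(-.095,-.075,.04)),("top",tr(120,565),(-.095,.075,.04)),("top",tr(30,122),(.095,.075,.04))]
p,r=fit(R,[.4,.3,0]); print("rack",p.round(4),np.degrees(p[2]).round(2)); print(r.round(1).tolist())
Q=[("top",tr(45,458),(.005,.06,.142)),("top",tr(50,484),(-.005,.06,.142)),("top",tr(360,375),(.005,-.06,.142)),("top",tr(358,400),(-.005,-.06,.142))]
p,r=fit(Q,[.4,.3,0]); print("blue",p.round(4),np.degrees(p[2]).round(2)); print(r.round(1).tolist())
print("bottle",onz("top",355.1,246.8,.1))
print("brush base side", onz("side",*se(270,402),.07),"tip tri",tri([("side",*se(270,60)),("top",*te(280,68))]))
E
python3 fit.py
python3 - <<'E'
import numpy as np,cv2
S=np.load("S.npy")
a=cv2.resize(S[140:190,330:370],None,fx=10,fy=10,interpolation=cv2.INTER_CUBIC)
b=cv2.resize(S[265:365,140:240+20],None,fx=5,fy=5,interpolation=cv2.INTER_CUBIC)
k=np.zeros((500,1000,3),np.uint8);k[:,:400]=a;k[:,400:1000]=b[:500,:600]
cv2.imwrite("pics/sb.png",cv2.cvtColor(cv2.resize(k,(800,400)),cv2.COLOR_RGB2BGR))
E
```

```text
easel [ 0.5683 -0.0755  0.0395] 2.26
[[-0.4, -0.4], [0.3, -0.9], [-0.0, 0.4], [0.1, 0.9]]
easel [ 0.5693 -0.0785  0.0602] 3.45
[[0.3, 0.3], [-0.2, -0.3], [0.1, 0.7], [-0.1, -0.6]]
easel [ 0.5687 -0.0767  0.0519] 2.98
[[0.2, -0.2], [0.9, -1.5], [0.4, 0.7], [0.4, 0.3], [0.3, 1.0], [-0.2, 0.3], [-0.4, 1.1], [-0.7, -0.1]]
rack [0.4769 0.264  0.2594] 14.86
[[0.0, -0.2], [0.1, 0.3], [0.1, 0.1], [-0.2, -0.2]]
blue [0.4189 0.2486 0.2571] 14.73
[[-0.3, -0.0], [-0.2, 0.1], [-0.3, -0.1], [1.1, 0.1]]
bottle [ 0.42855017 -0.25571409  0.1       ]
brush base side [ 0.56578668 -0.07428973  0.07      ] tip tri [ 0.56551708 -0.07413908  0.21744578]
```

View pics/sb.png

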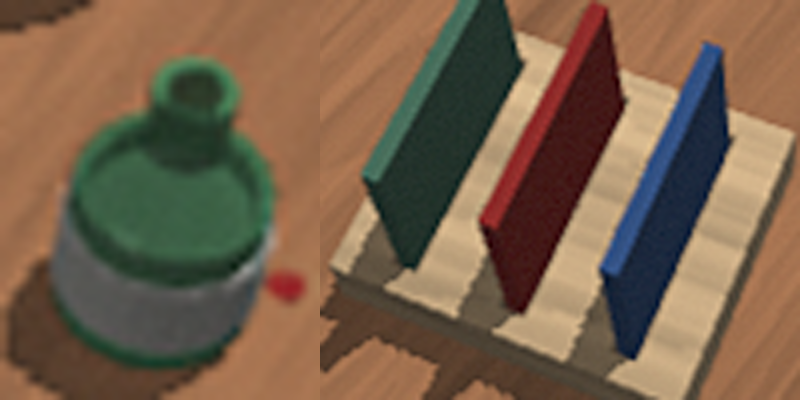

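```bash
cat >> h.py <<'E'
from scipy.spatial.transform import Rotation as Ro
def state(): return arm.get_state()
def delta(pos,rpy):
    s=arm.get_state(); R=Ro.from_euler('xyz',s['eef_rot']); G=Ro.from_euler('xyz',rpy)
    d=R.inv().apply(np.array(pos)-s['eef_pos'])*100; w=(R.inv()*G).as_rotvec(degrees=True)
    print("t",round(s['time_s'],2),"pos",s['eef_pos'].round(4),"rpy",s['eef_rot'].round(4),"F",s['contact_force'].round(1),"gap",round(s['finger_gap'],3),"j",s['joint_pos'].round(2))
    print("DELTA",d.round(2).tolist(),w.round(2).tolist())
E
python3 - <<'E'
from h import *
delta([.566,-.0742,.44],[np.pi,0,0])
print("bottle",onz("side",354.06,150.8,.1))
E
```

```text
t 0.95 pos [ 0.1276 -0.5607  0.4048] rpy [ 3.1416e+00 -1.0000e-04 -1.3470e+00] F [-1.  -0.6 -0.5] gap 0.997 j [-1.37  0.32  1.56 -0.    1.26 -0.02]
DELTA [-37.7, -53.54, -3.53] [0.01, -0.0, -77.18]
bottle [ 0.42646352 -0.2582158   0.1       ]
```

{"fn": "send_rows", "kwargs": {"deltas": [[-4, -5.4, -3.5, 0, 0, -8], [-8, -11, -3.5, 0, 0, -18], [-12, -16, -3.5, 0, 0, -28], [-15, -21, -3.5, 0, 0, -38], [-18.5, -26, -3.5, 0, 0, -48]], "hand": 0.3, "newtons": 15}}

```text
time_s: 1.58
eef_pos: [0.3316, -0.3313, 0.4401]
eef_rot: [3.141, -0.001, -0.504]
contact_force: [0.8, 0.3, 0.4]
finger_gap: 0.701
```

Run:
```python
from h import *
delta([.566,-.0742,.44],[np.pi,0,0])
```

```text
t 1.57 pos [ 0.3316 -0.3313  0.4401] rpy [ 3.1412e+00 -1.3000e-03 -5.0390e-01] F [0.8 0.3 0.4] gap 0.701 j [-0.81  0.13  1.73  0.    1.28 -0.31]
DELTA [8.11, -33.83, 0.01] [0.04, -0.07, -28.87]
```

{"fn": "send_rows", "kwargs": {"deltas": [[1.3, -5.8, 0, 0, 0, -6], [2.6, -11.6, 0, 0, 0, -12], [3.9, -17.4, 0, 0, 0, -18], [5.2, -22.5, 0, 0, 0, -24], [6.7, -28, 0, 0, 0, -28.9]]}}

```text
time_s: 2.2
eef_pos: [0.5264, -0.1169, 0.4403]
eef_rot: [3.14, -0.002, 0.004]
contact_force: [0.5, -0.4, 0.7]
finger_gap: 0.698
```

Run:
```python
from h import *
delta([.566,-.0742,.44],[np.pi,0,0])
```

```text
t 2.2 pos [ 0.5264 -0.1169  0.4403] rpy [ 3.1401e+00 -1.5000e-03  3.6000e-03] F [ 0.5 -0.4  0.7] gap 0.698 j [-0.24  0.24  1.58 -0.    1.31 -0.24]
DELTA [3.98, -4.26, 0.03] [0.09, -0.09, 0.21]
```

{"fn": "send_rows", "kwargs": {"deltas": [[2, -2.1, 0, 0, 0, 0.2], [3.9, -4.2, 0, 0, 0, 0.2], [4, -4.26, 0, 0, 0, 0.2], [4, -4.26, 0, 0, 0, 0.2], [4, -4.26, 0, 0, 0, 0.2]]}}

```text
time_s: 2.82
eef_pos: [0.5656, -0.0749, 0.4405]
eef_rot: [3.14, -0.001, -0.001]
contact_force: [0.2, 0.7, 0.2]
finger_gap: 0.702
```

Run:
```python
from h import *
delta([.566,-.0742,.344],[np.pi,0,0])
c=camera_info("wrist")
I=get_image("wrist");save(I,"pics/w1.png");print(proj("wrist",[[.566,-.074,.212],[.566,-.074,.07]],c))
save(get_image("side"),"pics/s1.png")
```

```text
t 2.83 pos [ 0.5656 -0.0749  0.4405] rpy [ 3.1398e+00 -1.4000e-03 -1.0000e-03] F [0.2 0.7 0.2] gap 0.702 j [-0.15  0.29  1.51 -0.    1.33 -0.15]
DELTA [0.03, -0.09, 9.65] [0.1, -0.08, -0.06]
[[253.38269413 215.64762095]
 [252.94878141 182.33882203]]
```

View pics/w1.png

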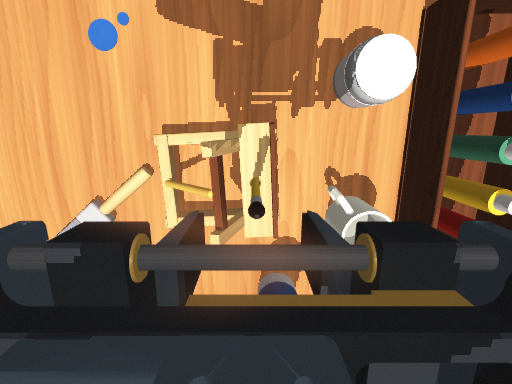

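View pics/s1.png

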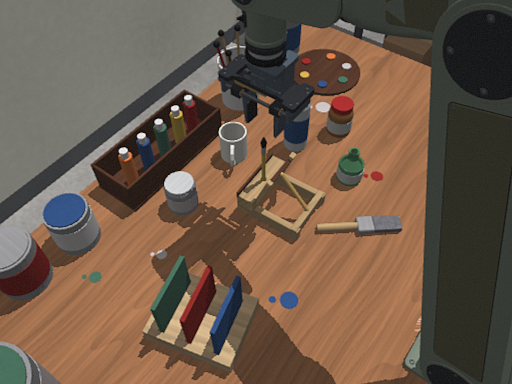

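{"fn": "send_rows", "kwargs": {"deltas": [[0.18, -0.15, 3, 0.1, 0, 0], [0.18, -0.15, 6, 0.1, 0, 0], [0.18, -0.15, 9, 0.1, 0, 0], [0.18, -0.15, 9.7, 0.1, 0, 0], [0.18, -0.15, 9.7, 0.1, 0, 0]]}}

```text
time_s: 3.55
eef_pos: [0.5677, -0.0739, 0.344]
eef_rot: [-3.142, -0.002, -0.002]
contact_force: [-0.3, 1.6, 1.1]
finger_gap: 0.701
```

{"fn": "send_rows", "kwargs": {"deltas": [[0, 0, 0, 0, 0, 0], [0, 0, 0, 0, 0, 0], [0, 0, 0, 0, 0, 0], [0, 0, 0, 0, 0, 0], [0, 0, 0, 0, 0, 0]], "hand": 1, "newtons": 15}}

```text
time_s: 4.18
eef_pos: [0.5677, -0.0738, 0.344]
eef_rot: [-3.142, -0.002, -0.001]
contact_force: [0.9, -0.1, 0.2]
finger_gap: 0.181
```

Run:
```python
from h import *
delta([.566,-.0742,.44],[np.pi,0,0])
save(get_image("wrist"),"pics/w2.png")
save(get_image("side")[60:260,180:380].repeat(3,0).repeat(3,1),"pics/s2.png")
```

```text
t 4.17 pos [ 0.5677 -0.0738  0.344 ] rpy [-3.1416e+00 -2.1000e-03 -1.5000e-03] F [ 0.9 -0.1  0.2] gap 0.181 j [-0.15  0.36  1.66  0.    1.12 -0.15]
DELTA [-0.15, 0.04, -9.6] [-0.0, -0.12, -0.09]
```

View pics/s2.png

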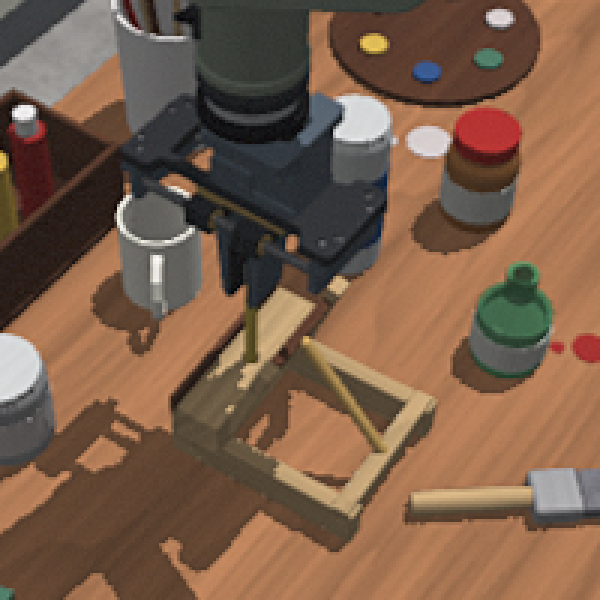

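View pics/w2.png

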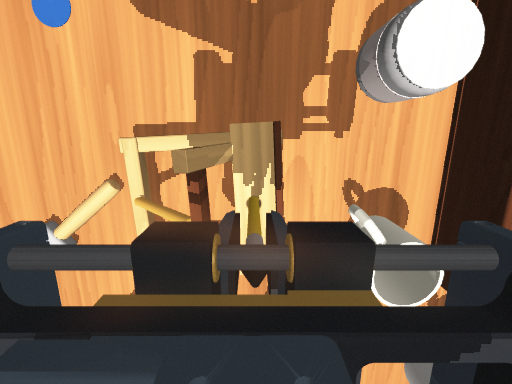

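{"fn": "send_rows", "kwargs": {"deltas": [[0, 0, 0, 0, 0, 0], [0, 0, 0, 0, 0, 0], [0, 0, 0, 0, 0, 0], [0, 0, -0.5, 0, 0, 0], [0, 0, -1, 0, 0, 0]]}}

```text
time_s: 4.9
eef_pos: [0.5678, -0.0738, 0.3543]
eef_rot: [-3.142, -0.002, -0.002]
contact_force: [0.8, -0.3, -0.1]
finger_gap: 0.147
```

{"fn": "send_rows", "kwargs": {"deltas": [[0, 0, -1.5, 0, 0, 0], [0, 0, -4, 0, 0, 0], [0, 0, -7, 0, 0, 0], [0, 0, -9, 0, 0, 0], [0, 0, -9.5, 0, 0, 0]]}}

```text
time_s: 5.52
eef_pos: [0.5676, -0.0738, 0.4518]
eef_rot: [3.141, -0.006, -0.002]
contact_force: [0.4, 0.3, -0.6]
finger_gap: 0.144
```

Run:
```python
from h import *
delta([.4275,-.257,.44],[np.pi,0,0])
save(get_image("side")[30:180,180:380].repeat(4,0).repeat(4,1),"pics/s3.png")
```

```text
t 5.53 pos [ 0.5676 -0.0738  0.4518] rpy [ 3.141e+00 -6.200e-03 -1.500e-03] F [ 0.4  0.3 -0.6] gap 0.144 j [-0.15  0.29  1.49  0.    1.36 -0.15]
DELTA [-13.99, 18.34, 1.1] [0.03, -0.35, -0.09]
```

View pics/s3.png

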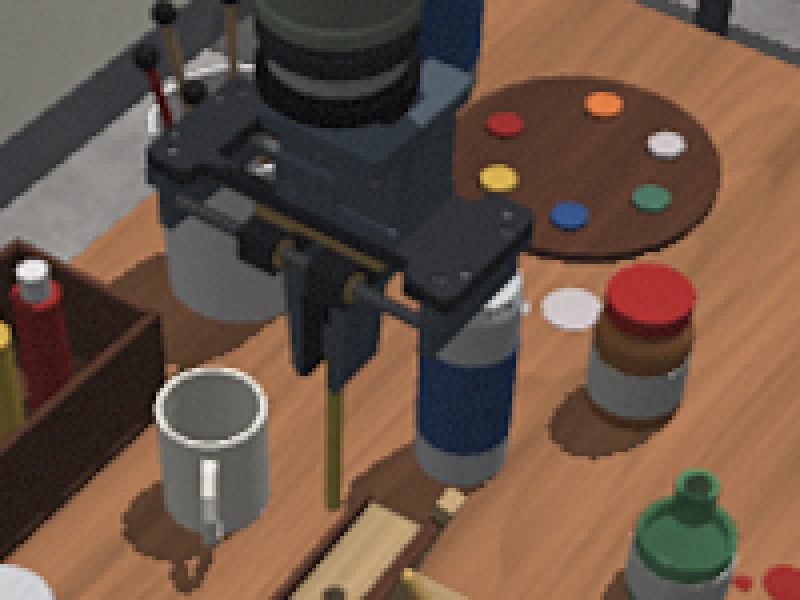

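Run:
```python
from h import *
print(proj("side",[[.5676,-.0738,.150],[.5676,-.0738,.25],[.5676+.005,-.0738,.15],[.5676,-.0738+.005,.15],[.4275,-.257,.1]]))
print(onz("side",263.1,156.9,.150))
I=get_image("side"); save(cv2.resize(I[115:170,245:285],None,fx=10,fy=10,interpolation=cv2.INTER_CUBIC),"pics/s3b.png")
I=get_image("top"); save(cv2.resize(I[150:220,250:310],None,fx=8,fy=8,interpolation=cv2.INTER_CUBIC),"pics/t3b.png")
```

```text
[[262.62434785 157.5103285 ]
 [262.68460961 126.01264856]
 [260.84711734 156.53771442]
 [261.32511341 158.85000445]
 [353.43880507 150.91354129]]
[ 0.56781352 -0.07592979  0.15      ]
```

View pics/s3b.png

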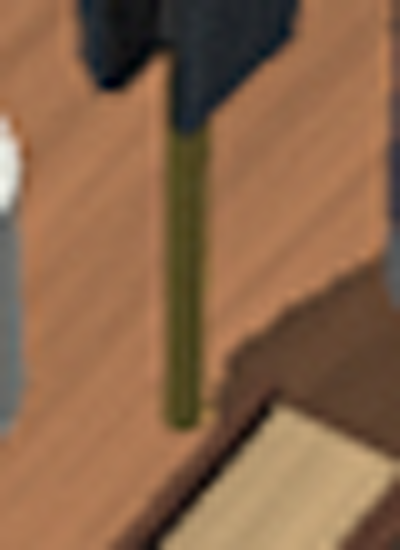

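{"fn": "send_rows", "kwargs": {"deltas": [[-1, 2, -2, 0, -0.3, 0], [-4, 6, -3, 0, -0.3, 0], [-7.5, 10.5, -3, 0, -0.3, 0], [-11, 14.5, -1, 0, -0.3, 0], [-13.5, 17.5, 1, 0, -0.3, 0]]}}

```text
time_s: 6.3
eef_pos: [0.4304, -0.2498, 0.4376]
eef_rot: [-3.141, 0.005, -0.002]
contact_force: [0.7, -0.4, 0.6]
finger_gap: 0.145
```

Run:
```python
from h import *
delta([.4273,-.256,.42],[np.pi,0,0])
```

```text
t 6.3 pos [ 0.4304 -0.2498  0.4376] rpy [-3.1411e+00  5.0000e-03 -2.5000e-03] F [ 0.7 -0.4  0.6] gap 0.145 j [-0.55  0.18  1.68 -0.    1.29 -0.55]
DELTA [-0.3, 0.62, 1.76] [-0.03, 0.29, -0.14]
```

{"fn": "send_rows", "kwargs": {"deltas": [[-0.3, 0.6, 0.8, 0, 0.3, -0.1], [-0.3, 0.6, 1.6, 0, 0.3, -0.1], [-0.3, 0.6, 1.8, 0, 0.3, -0.1], [-0.3, 0.6, 1.8, 0, 0.3, -0.1], [-0.3, 0.6, 1.8, 0, 0.3, -0.1]]}}

```text
time_s: 6.92
eef_pos: [0.4279, -0.2553, 0.4201]
eef_rot: [-3.141, -0.001, 0.0]
contact_force: [-0.0, 0.1, -1.1]
finger_gap: 0.144
```

Run:
```python
from h import *
delta([.4273,-.256,.42],[np.pi,0,0])
I=get_image("side"); a=cv2.resize(I[95:195,320:395],None,fx=5.5,fy=5.5,interpolation=cv2.INTER_CUBIC)
I=get_image("top"); b=cv2.resize(I[210:285,315:390],None,fx=5,fy=5,interpolation=cv2.INTER_CUBIC)
k=np.zeros((550,790,3),np.uint8);k[:550,:412]=a[:,:412];k[:375,412:787]=b;save(k,"pics/s4.png")
I=get_image("wrist");save(I,"pics/w4.png")
```

```text
t 6.92 pos [ 0.4279 -0.2553  0.4201] rpy [-3.1415e+00 -1.1000e-03  5.0000e-04] F [-0.   0.1 -1.1] gap 0.144 j [-0.56  0.19  1.71  0.    1.25 -0.56]
DELTA [-0.06, 0.07, 0.01] [-0.01, -0.06, 0.03]
```

View pics/s4.png

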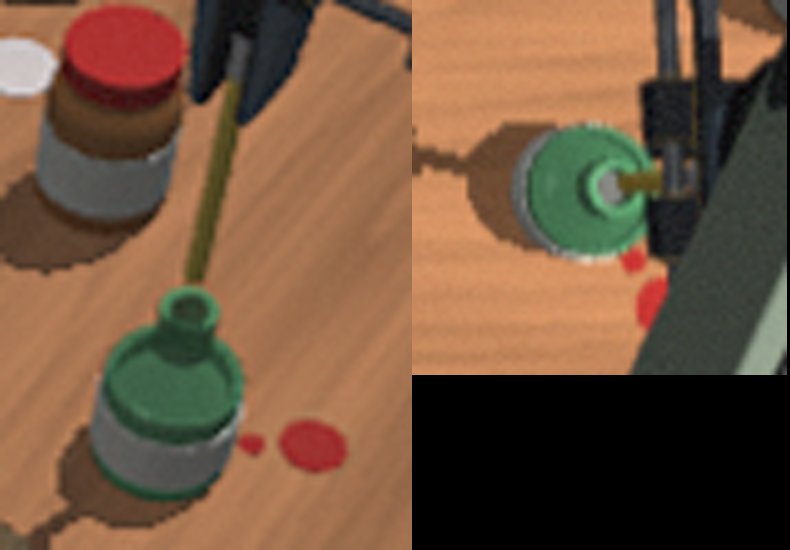

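View pics/w4.png

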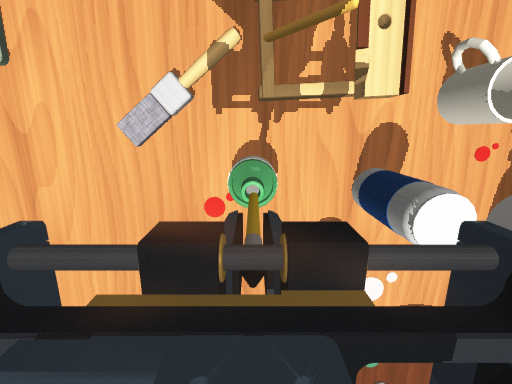

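Run:
```python
from h import *
print("side rim->z.118",onz("side",354.1,151,.1),"brush",onz("side",355.05,145.7,.118))
print("top rim",onz("top",354.5,247,.1),"brush",onz("top",355.6,246.2,.118))
print("vertical dir",proj("side",[[.428,-.256,.118],[.428,-.256,.21]]),"obs",320+238/5.5,95+90/5.5)
print("top",proj("top",[[.428,-.256,.118]]))
```

```text
side rim->z.118 [ 0.42606105 -0.25769801  0.1       ] brush [ 0.42683702 -0.25815725  0.118     ]
top rim [ 0.42809665 -0.25431903  0.1       ] brush [ 0.42937291 -0.25286904  0.118     ]
vertical dir [[354.18149079 146.02419373]
 [360.40408042 118.15443085]] obs 363.27272727272725 111.36363636363636
top [[357.0173439  246.80967824]]
```

{"fn": "send_rows", "kwargs": {"deltas": [[-0.1, 0.06, 0.3, 0, 0, 0], [-0.1, 0.06, 1.3, 0, 0, 0], [-0.1, 0.06, 2.5, 0, 0, 0], [-0.1, 0.06, 4, 0, 0, 0], [-0.1, 0.06, 5, 0, 0, 0]]}}

```text
time_s: 7.7
eef_pos: [0.4264, -0.256, 0.3684]
eef_rot: [-3.14, 0.001, -0.0]
contact_force: [0.5, 0.0, -0.7]
finger_gap: 0.147
```

Run:
```python
from h import *
delta([.427,-.256,.311],[np.pi,0,0])
I=get_image("side"); a=cv2.resize(I[95:195,320:395],None,fx=5.5,fy=5.5,interpolation=cv2.INTER_CUBIC)
save(a,"pics/s5.png")
```

```text
t 7.7 pos [ 0.4264 -0.256   0.3684] rpy [-3.1403e+00  8.0000e-04 -3.0000e-04] F [ 0.5  0.  -0.7] gap 0.147 j [-0.56  0.23  1.79  0.    1.12 -0.56]
DELTA [0.07, 0.01, 5.74] [-0.07, 0.05, -0.01]
```

View pics/s5.png

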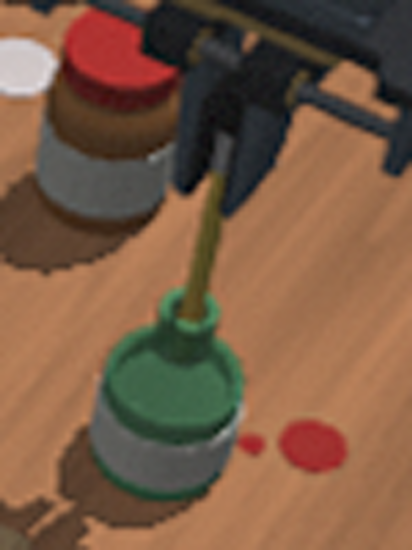

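{"fn": "send_rows", "kwargs": {"deltas": [[0.05, 0, 1.2, 0, 0, 0], [0.05, 0, 2.5, 0, 0, 0], [0.05, 0, 3.8, 0, 0, 0], [0.05, 0, 5, 0, 0, 0], [0.05, 0, 5.5, 0, 0, 0]]}}

```text
time_s: 8.38
eef_pos: [0.4264, -0.2557, 0.3115]
eef_rot: [-3.139, 0.004, -0.0]
contact_force: [-0.4, -0.5, -0.8]
finger_gap: 0.142
```

Run:
```python
from h import *
delta([.427,-.256,.311],[np.pi,0,0])
```

```text
t 8.38 pos [ 0.4264 -0.2557  0.3115] rpy [-3.1385e+00  3.7000e-03 -2.0000e-04] F [-0.4 -0.5 -0.8] gap 0.142 j [-0.56  0.28  1.88  0.    0.99 -0.56]
DELTA [0.06, 0.03, 0.04] [-0.17, 0.21, -0.01]
```

{"fn": "send_rows", "kwargs": {"deltas": [[0.05, 0, 0.1, 0, 0, 0], [0.05, 0, 0.2, 0, 0, 0], [0.05, 0, 0.3, 0, 0, 0], [0.05, 0, 0.3, 0, 0, 0], [0.05, 0, 0.3, 0, 0, 0]]}}

```text
time_s: 9.0
eef_pos: [0.4269, -0.2557, 0.3086]
eef_rot: [-3.139, 0.003, -0.0]
contact_force: [-0.4, 0.1, -0.1]
finger_gap: 0.14
```

{"fn": "send_rows", "kwargs": {"deltas": [[0, 0, 0, 0, 0, 0], [0, 0, 0, 0, 0, 0], [0, 0, 0, 0, 0, 0], [0, 0, 0, 0, 0, 0], [0, 0, 0, 0, 0, 0]], "hand": 0.45}}

```text
time_s: 9.62
eef_pos: [0.4269, -0.2557, 0.3086]
eef_rot: [-3.139, 0.003, -0.0]
contact_force: [0.6, 0.4, -0.6]
finger_gap: 0.547
```

Run:
```python
from h import *
delta([.427,-.256,.42],[np.pi,0,0])
I=get_image("side"); a=cv2.resize(I[95:195,320:395],None,fx=5.5,fy=5.5,interpolation=cv2.INTER_CUBIC)
save(a,"pics/s6.png")
save(get_image("wrist"),"pics/w6.png")
```

```text
t 9.62 pos [ 0.4269 -0.2557  0.3086] rpy [-3.1388e+00  3.3000e-03 -2.0000e-04] F [ 0.6  0.4 -0.6] gap 0.547 j [-0.56  0.29  1.88  0.    0.98 -0.56]
DELTA [-0.03, 0.0, -11.14] [-0.16, 0.19, -0.01]
```

View pics/s6.png

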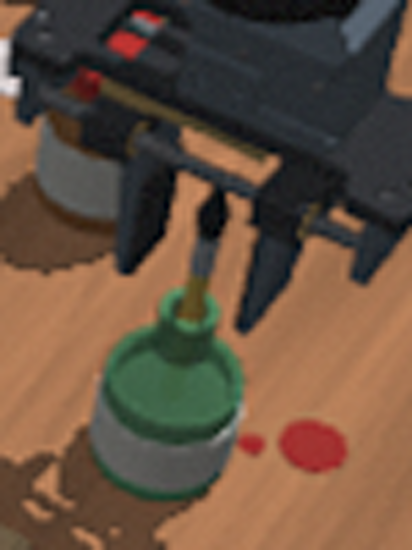

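View pics/w6.png

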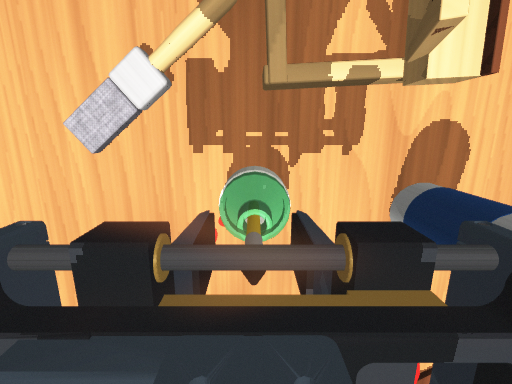

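{"fn": "send_rows", "kwargs": {"deltas": [[0, 0, -1.5, 0, 0, 0], [0, 0, -4, 0, 0, 0], [0, 0, -7.5, 0, 0, 0], [0, 0, -10.5, 0, 0, 0], [0, -3, -12, 0, 0, 0]]}}

```text
time_s: 10.35
eef_pos: [0.4276, -0.2268, 0.4316]
eef_rot: [-3.141, -0.001, -0.003]
contact_force: [0.5, 0.9, -0.7]
finger_gap: 0.553
```

Run:
```python
from h import *
delta([.4189,.2486,.39],[np.pi,0,.257])
I=get_image("side"); a=cv2.resize(I[95:195,320:395],None,fx=5.5,fy=5.5,interpolation=cv2.INTER_CUBIC)
save(a,"pics/s7.png")
```

```text
t 10.35 pos [ 0.4276 -0.2268  0.4316] rpy [-3.1414e+00 -8.0000e-04 -2.6000e-03] F [ 0.5  0.9 -0.7] gap 0.553 j [-0.51  0.16  1.72  0.    1.27 -0.51]
DELTA [-0.99, -47.53, 4.17] [-0.01, -0.04, -14.87]
```

View pics/s7.png

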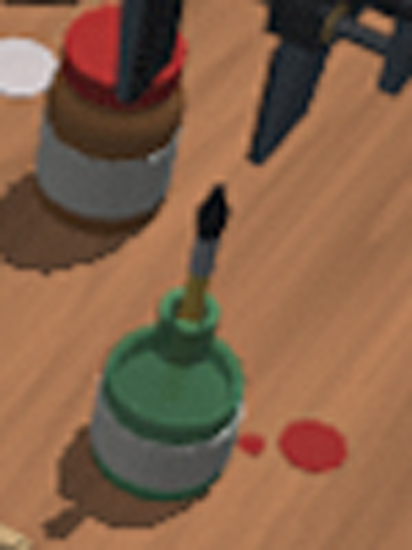

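The brush stands in the bottle. Next, the panel.

{"fn": "send_rows", "kwargs": {"deltas": [[-0.1, -5, 0, 0, 0, -1], [-0.3, -10.5, 0, 0, 0, -4], [-0.4, -16, 0, 0, 0, -7], [-0.5, -21.5, 0, 0, 0, -10], [-0.6, -27, 0, 0, 0, -13]]}}

```text
time_s: 11.02
eef_pos: [0.4209, 0.048, 0.4348]
eef_rot: [-3.139, -0.005, 0.228]
contact_force: [1.6, -0.1, -0.4]
finger_gap: 0.55
```

Run:
```python
from h import *
delta([.4189,.2486,.39],[np.pi,0,.257])
```

```text
t 11.03 pos [0.4209 0.048  0.4348] rpy [-3.1395 -0.0047  0.228 ] F [ 1.6 -0.1 -0.4] gap 0.55 j [ 0.09  0.06  1.82  0.    1.26 -0.14]
DELTA [4.32, -19.57, 4.54] [-0.12, -0.27, -1.66]
```

{"fn": "send_rows", "kwargs": {"deltas": [[1.1, -5, 1, 0, 0, -0.5], [2.2, -10, 2, 0, 0, -1], [3.3, -15, 3.5, 0, 0, -1.6], [4.3, -19.3, 4.5, -0.1, -0.3, -1.6], [4.3, -19.6, 4.5, -0.1, -0.3, -1.6]]}}

```text
time_s: 11.65
eef_pos: [0.4185, 0.2509, 0.3901]
eef_rot: [-3.141, 0.001, 0.26]
contact_force: [0.1, -0.7, 0.7]
finger_gap: 0.551
```

Run:
```python
from h import *
delta([.4189,.2486,.296],[np.pi,0,.257])
c=camera_info("wrist");I=get_image("wrist")
cc,s=np.cos(.257),np.sin(.257)
for x,y in[(.005,.06),(-.005,.06),(.005,-.06),(-.005,-.06)]:
    P=[.4189+cc*x-s*y,.2486+s*x+cc*y,.142]; u=proj("wrist",P,c)[0]; cv2.circle(I,tuple(int(round(t)) for t in u),3,(255,0,255),1); print(u.round(1))
save(I,"pics/w8.png"); J=get_image("side")[240:384,110:310]; save(cv2.resize(J,None,fx=4,fy=4),"pics/s8.png")
```

```text
t 11.65 pos [0.4185 0.2509 0.3901] rpy [-3.1413e+00  1.3000e-03  2.5980e-01] F [ 0.1 -0.7  0.7] gap 0.551 j [0.52 0.19 1.78 0.   1.17 0.26]
DELTA [-0.01, 0.24, 9.41] [-0.02, 0.08, 0.16]
[259.9 142.9]
[247.7 142.9]
[258.6 275.3]
[247.8 275.3]
```

View pics/w8.png

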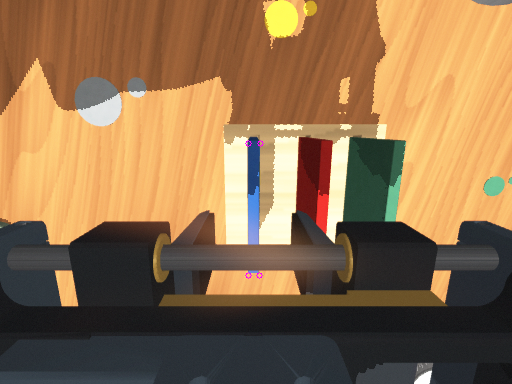

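View pics/s8.png

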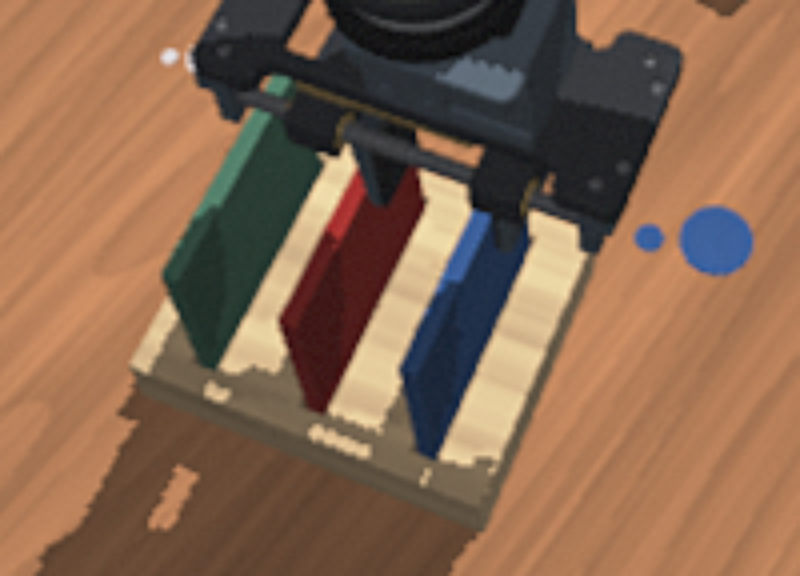

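Run:
```python
from h import *
cc,s=np.cos(.257),np.sin(.257)
for z in(.04,.142):
  for x,y in[(.005,.06),(-.005,.06)]:
    print(z,proj("wrist",[.4189+cc*x-s*y,.2486+s*x+cc*y,z])[0].round(1))
I=cv2.imread("pics/w8.png");cv2.imwrite("pics/w8z.png",cv2.resize(I[115:215,215:315],None,fx=6,fy=6,interpolation=cv2.INTER_CUBIC))
```

```text
0.04 [257.8 137.1]
0.04 [249.3 137.1]
0.142 [260.  140.3]
0.142 [247.8 140.3]
```

View pics/w8z.png

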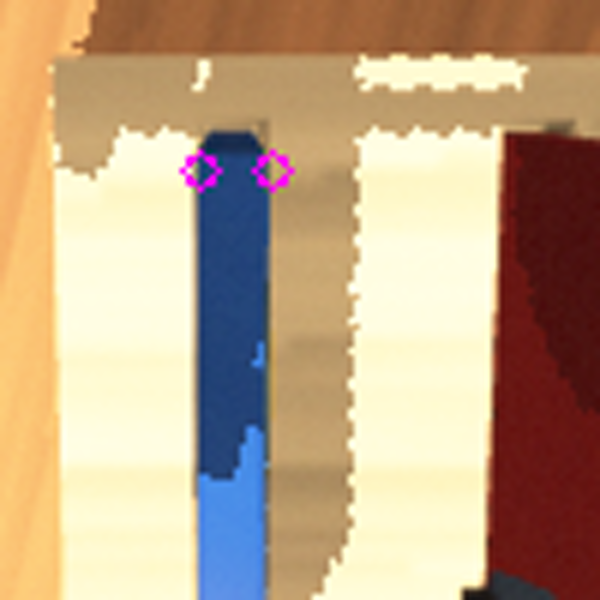

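Run:
```python
from h import *
delta([.4189,.2486,.296],[np.pi,0,.257])
```

```text
t 11.75 pos [0.4186 0.2489 0.3908] rpy [3.1413e+00 5.0000e-04 2.5730e-01] F [ 0.  -0.6 -0.2] gap 0.548 j [ 0.51  0.19  1.78 -0.    1.17  0.26]
DELTA [0.03, 0.04, 9.48] [0.02, 0.03, 0.02]
```

{"fn": "send_rows", "kwargs": {"deltas": [[0.03, 0, 2.5, 0, 0, 0], [0.03, 0, 5, 0, 0, 0], [0.03, 0, 7.5, 0, 0, 0], [0.03, 0, 9.2, 0, 0, 0], [0.03, 0, 9.5, 0, 0, 0]]}}

```text
time_s: 12.38
eef_pos: [0.4189, 0.2476, 0.2956]
eef_rot: [3.141, 0.002, 0.256]
contact_force: [0.5, -0.5, 0.6]
finger_gap: 0.549
```

{"fn": "send_rows", "kwargs": {"deltas": [[0, 0, 0, 0, 0, 0], [0, 0, 0, 0, 0, 0], [0, 0, 0, 0, 0, 0], [0, 0, 0, 0, 0, 0], [0, 0, 0, 0, 0, 0]], "hand": 1, "newtons": 30}}

```text
time_s: 13.0
eef_pos: [0.4189, 0.2476, 0.2958]
eef_rot: [3.141, 0.001, 0.256]
contact_force: [-0.2, -1.0, 1.9]
finger_gap: 0.104
```

Run:
```python
from h import *
delta([.4189,.2486,.296],[np.pi,0,.257])
J=get_image("side")[240:384,110:310]; save(cv2.resize(J,None,fx=4,fy=4),"pics/s9.png")
```

```text
t 13.0 pos [0.4189 0.2476 0.2958] rpy [3.1407e+00 1.4000e-03 2.5580e-01] F [-0.2 -1.   1.9] gap 0.104 j [ 0.51  0.28  1.92 -0.    0.94  0.26]
DELTA [0.03, -0.09, -0.02] [0.05, 0.08, -0.07]
```

View pics/s9.png

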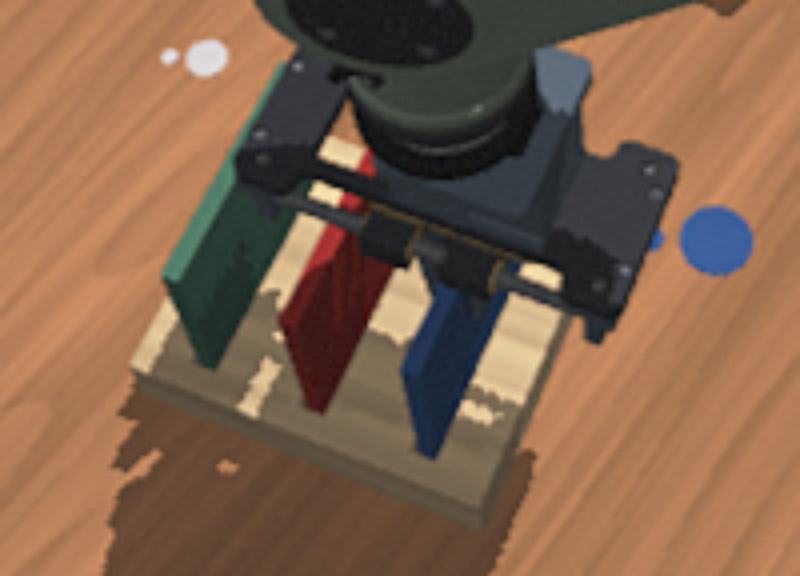

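{"fn": "send_rows", "kwargs": {"deltas": [[0, 0, -0.5, 0, 0, 0], [0, 0, -2, 0, 0, 0], [0, 0, -4, 0, 0, 0], [0, 0, -7, 0, 0, 0], [0, 0, -11, 0, 0, 0]]}}

```text
time_s: 13.68
eef_pos: [0.4186, 0.2476, 0.407]
eef_rot: [3.14, 0.003, 0.256]
contact_force: [0.1, 0.6, -1.6]
finger_gap: 0.105
```

Run:
```python
from h import *
s=state();c=camera_info("wrist")
Tt=np.eye(4);Tt[:3,:3]=Ro.from_euler('xyz',s['eef_rot']).as_matrix();Tt[:3,3]=s['eef_pos']
X=np.linalg.inv(Tt)@c['cam_to_world'];np.save("X.npy",X);print(X.round(4),s['eef_pos'])
J=get_image("side")[200:384,110:310]; save(cv2.resize(J,None,fx=3,fy=3),"pics/s10.png")
I=cv2.imread("pics/w1.png");k=cv2.resize(I[115:245,145:290],None,fx=5,fy=4.5,interpolation=cv2.INTER_CUBIC)
for i in range(0,145,10): cv2.putText(k,str(145+i),(i*5,8),0,.3,(255,0,0),1)
for i in range(0,130,10): cv2.putText(k,str(115+i),(0,int(i*4.5)+4),0,.3,(255,0,0),1)
cv2.imwrite("pics/w1z.png",k)
```

```text
[[ 1.000e+00  1.100e-03 -3.000e-04 -6.000e-04]
 [-1.000e-03  9.701e-01  2.428e-01 -6.770e-02]
 [ 6.000e-04 -2.428e-01  9.701e-01  2.000e-02]
 [ 0.000e+00  0.000e+00  0.000e+00  1.000e+00]] [0.4185519  0.24759267 0.40696265]
```

View pics/w1z.png

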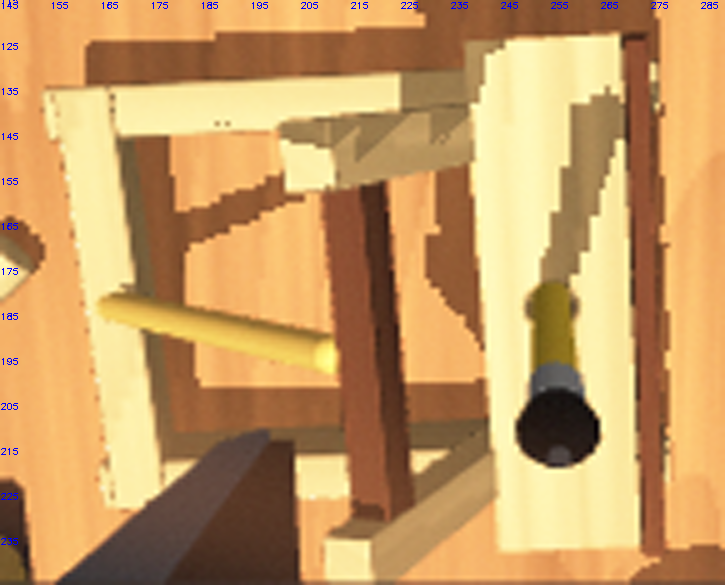

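View pics/s10.png

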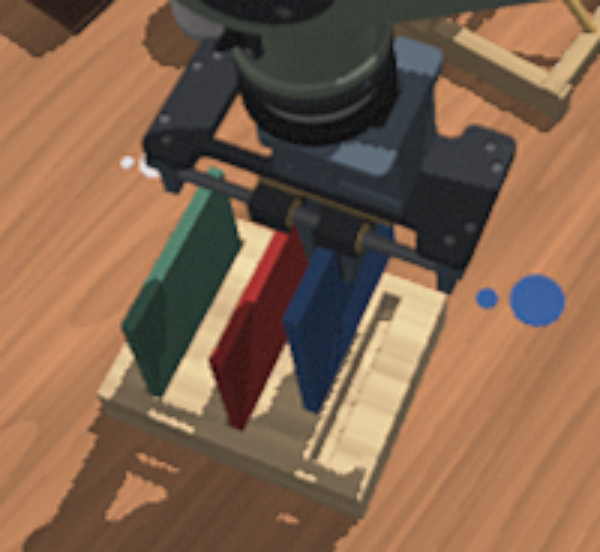

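```bash
cat > fit2.py <<'E'
from fit import *
X=np.load("X.npy")
Tt=np.eye(4);Tt[:3,:3]=Ro.from_euler('xyz',[3.1398,-.0014,-.001]).as_matrix();Tt[:3,3]=[.5656,-.0749,.4405]
c=dict(camera_info("wrist"));c['cam_to_world']=Tt@X;CI['w1']=c
w=lambda X,Y:np.array([145+X/5-.4,115+Y/4.5-.39])
Wp=[("w1",w(463,42),(-.017,.075,.07)),("w1",w(500,549),(-.017,-.075,.07)),("w1",w(622,37),(.021,.075,.07)),("w1",w(640,548),(.021,-.075,.07))]
for P in(Wp,E_+F_+Wp):
    p,r=fit(P,[.5,0,0]); print("EASEL",p.round(4),np.degrees(p[2]).round(2)); print(r.round(1).tolist())
E
python3 fit2.py | tail -4
```

```text
EASEL [ 0.5679 -0.0746  0.0491] 2.81
[[0.6, 0.1], [0.0, 0.8], [-0.4, -0.4], [-0.2, -0.3]]
EASEL [ 0.568  -0.0753  0.0494] 2.83
[[-0.4, 0.0], [0.3, -1.1], [-0.2, 0.8], [-0.1, 0.7], [0.2, 1.5], [-0.2, 0.8], [-0.6, 1.6], [-0.9, 0.5], [0.8, 0.6], [0.2, 1.2], [-0.3, 0.1], [-0.1, 0.1]]
```

```bash
cat > tgt.py <<'E'
from h import *
EA=[.568,-.0755,.049]; L=.2838
def pose(n,sl,up=0,dy=-.001,e=EA):
    Rz=Ro.from_euler('z',e[2]); a=np.radians(20)
    N=np.array([np.cos(a),0,np.sin(a)]);Z=np.array([-np.sin(a),0,np.cos(a)])
    p=np.array([-.017,0,.07])+N*(.005+n)+Z*(L+sl)+[0,dy,up]
    return np.array([e[0],e[1],0])+Rz.apply(p),[np.pi,-a,e[2]]
E
python3 - <<'E'
from tgt import *
for a in[(.008,.07,.06),(.008,.07,0),(.005,.01,0),(.0,0,0)]:
    print(pose(*a)[0].round(4)); delta(*pose(*a))
E
```

```text
[ 0.4424 -0.0827  0.4669]
t 13.72 pos [0.4196 0.2482 0.4129] rpy [-3.1398 -0.008   0.2557] F [2.  1.5 1.9] gap 0.106 j [ 0.51  0.17  1.74 -0.    1.22  0.26]
DELTA [-6.12, 32.57, -5.5] [-2.21, 19.48, 11.69]
[ 0.4424 -0.0827  0.4069]
t 13.72 pos [0.4196 0.2482 0.4129] rpy [-3.1398 -0.008   0.2557] F [2.  1.5 1.9] gap 0.106 j [ 0.51  0.17  1.74 -0.    1.22  0.26]
DELTA [-6.17, 32.59, 0.5] [-2.21, 19.48, 11.69]
[ 0.4601 -0.0818  0.3495]
t 13.72 pos [0.4196 0.2482 0.4129] rpy [-3.1398 -0.008   0.2557] F [2.  1.5 1.9] gap 0.106 j [ 0.51  0.17  1.74 -0.    1.22  0.26]
DELTA [-4.48, 32.96, 6.25] [-2.21, 19.48, 11.69]
[ 0.4588 -0.0819  0.3384]
t 13.72 pos [0.4196 0.2482 0.4129] rpy [-3.1398 -0.008   0.2557] F [2.  1.5 1.9] gap 0.106 j [ 0.51  0.17  1.74 -0.    1.22  0.26]
DELTA [-4.61, 32.93, 7.36] [-2.21, 19.48, 11.69]
```

{"fn": "send_rows", "kwargs": {"deltas": [[0, 0, -2.5, 0, 0, 0], [0, 0, -5, 0, 0, 0], [-0.5, 2.5, -7, 0, 1, 1], [-1, 6.5, -7.5, -0.3, 3, 2], [-2, 11, -7.5, -0.5, 5, 4]]}}

```text
time_s: 14.35
eef_pos: [0.4273, 0.1356, 0.4888]
eef_rot: [3.138, -0.098, 0.186]
contact_force: [0.2, -0.4, -1.0]
finger_gap: 0.108
```

Run:
```python
from tgt import *
delta(*pose(.008,.07,.06))
```

```text
t 14.35 pos [0.4273 0.1356 0.4888] rpy [ 3.1383 -0.0981  0.1861] F [ 0.2 -0.4 -1. ] gap 0.108 j [ 0.29  0.05  1.7  -0.01  1.3   0.1 ]
DELTA [-2.75, 21.72, 2.0] [-1.56, 14.34, 7.7]
```

{"fn": "send_rows", "kwargs": {"deltas": [[-0.5, 4.5, 0, -0.3, 2.8, 1.5], [-1.1, 9, 0.4, -0.6, 5.6, 3], [-1.7, 13.5, 0.9, -0.9, 8.5, 4.5], [-2.3, 18, 1.5, -1.3, 11.5, 6.2], [-2.7, 21.5, 2, -1.6, 14.3, 7.7]]}}

```text
time_s: 14.98
eef_pos: [0.4418, -0.0819, 0.4673]
eef_rot: [3.141, -0.35, 0.047]
contact_force: [-1.1, 0.2, -1.6]
finger_gap: 0.104
```

Run:
```python
from tgt import *
delta(*pose(.008,.04,0))
save(get_image("side")[:,60:460],"pics/s11.png"); save(get_image("wrist"),"pics/w11.png")
```

```text
t 14.97 pos [ 0.4418 -0.0819  0.4673] rpy [ 3.1408 -0.3497  0.0474] F [-1.1  0.2 -1.6] gap 0.104 j [-0.24  0.01  1.82  0.12  0.98 -0.34]
DELTA [-2.02, 0.07, 8.7] [0.08, -0.04, -0.09]
```

View pics/s11.png

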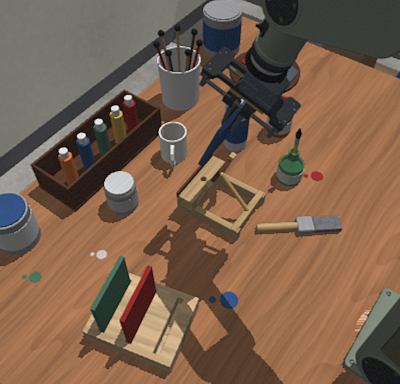

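View pics/w11.png

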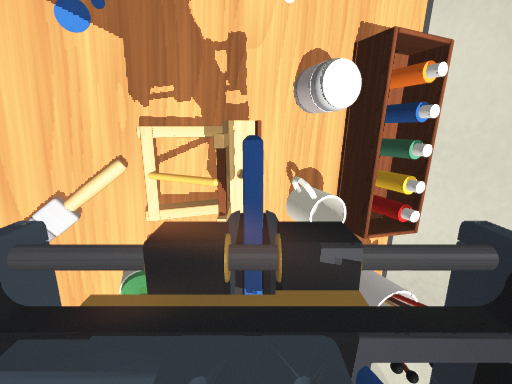

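{"fn": "send_rows", "kwargs": {"deltas": [[-0.5, 0, 2, 0, 0, 0], [-1, 0, 4.2, 0, 0, 0], [-1.5, 0.1, 6.5, 0, 0, 0], [-2, 0.1, 8.5, 0, 0, 0], [-2, 0.1, 8.7, 0, 0, 0]]}}

```text
time_s: 15.7
eef_pos: [0.4522, -0.0826, 0.3773]
eef_rot: [-3.141, -0.344, 0.045]
contact_force: [-1.0, 0.5, -0.7]
finger_gap: 0.108
```

Run:
```python
from tgt import *
delta(*pose(.005,.008,0))
S=get_image("side");a=cv2.resize(S[100:240,210:330],None,fx=4,fy=4,interpolation=cv2.INTER_CUBIC);save(a,"pics/s12.png")
T=get_image("top");save(cv2.resize(T[140:260,230:330],None,fx=4,fy=4,interpolation=cv2.INTER_CUBIC),"pics/t12.png")
```

```text
t 15.7 pos [ 0.4522 -0.0826  0.3773] rpy [-3.1414 -0.3436  0.0453] F [-1.   0.5 -0.7] gap 0.108 j [-0.24  0.09  1.96  0.14  0.76 -0.36]
DELTA [-0.19, -0.05, 3.08] [0.06, 0.31, -0.2]
```

View pics/s12.png

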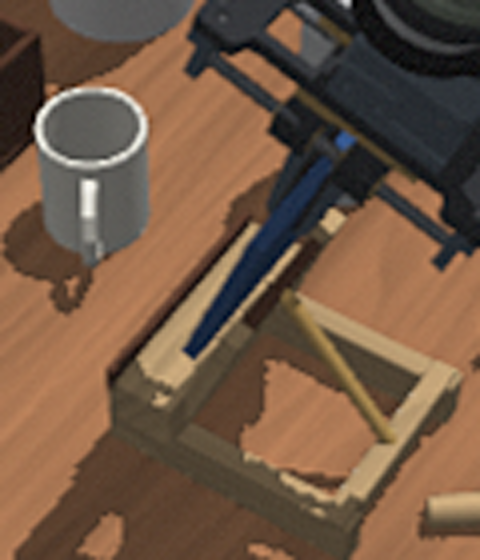

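View pics/t12.png

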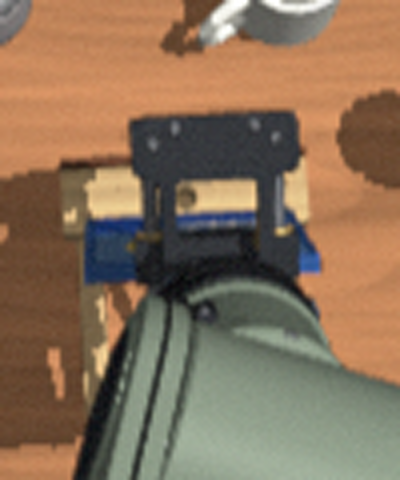

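Run:
```python
from tgt import *
s=state();R=Ro.from_euler('xyz',s['eef_rot'])
# tool->panel: panel axes = R*Rx(pi)
P=R*Ro.from_euler('x',np.pi); o=s['eef_pos']+P.apply([0,.001,-L])
print("panel origin",o.round(4))
for n in("top","side"):
  for x,y,z in[(-.005,.06,.13),(-.005,-.06,.13),(.005,.06,.13),(.005,-.06,.13),(.005,.06,0),(.005,-.06,0),(-.005,.06,0)]:
    u=proj(n,o+P.apply([x,y,z]))[0]; off=(230,140) if n=="top" else (210,100)
    print(n,(x,y,z),u.round(1),((u-off)*4).round(0))
```

```text
panel origin [ 0.5495 -0.078   0.1121]
top (-0.005, 0.06, 0.13) [251.4 210.6] [ 86. 282.]
top (-0.005, -0.06, 0.13) [310.7 207.7] [323. 271.]
top (0.005, 0.06, 0.13) [251.2 205.8] [ 85. 263.]
top (0.005, -0.06, 0.13) [310.6 202.9] [322. 252.]
top (0.005, 0.06, 0) [251.7 193.6] [ 87. 215.]
top (0.005, -0.06, 0) [303.2 191.1] [293. 204.]
top (-0.005, 0.06, 0) [251.9 197.8] [ 88. 231.]
side (-0.005, 0.06, 0.13) [274.9 161.8] [260. 247.]
side (-0.005, -0.06, 0.13) [304.9 126.6] [380. 106.]
side (0.005, 0.06, 0.13) [271.  158.8] [244. 235.]
side (0.005, -0.06, 0.13) [301.3 123.8] [365.  95.]
side (0.005, 0.06, 0) [253.8 186.4] [175. 345.]
side (0.005, -0.06, 0) [282.  153.3] [288. 213.]
side (-0.005, 0.06, 0) [257.3 189.1] [189. 356.]
```

{"fn": "send_rows", "kwargs": {"deltas": [[-0.1, -0.05, 0.8, 0, 0.3, -0.2], [-0.2, -0.05, 1.6, 0, 0.3, -0.2], [-0.2, -0.05, 2.4, 0, 0.3, -0.2], [-0.2, -0.05, 2.9, 0, 0.3, -0.2], [-0.2, -0.05, 3.1, 0, 0.3, -0.2]]}}

```text
time_s: 16.42
eef_pos: [0.4617, -0.0822, 0.3486]
eef_rot: [3.139, -0.352, 0.049]
contact_force: [0.5, 0.9, -1.3]
finger_gap: 0.107
```

Run:
```python
from tgt import *
delta(*pose(.003,.0,0))
S=get_image("side");a=cv2.resize(S[100:240,210:330],None,fx=4,fy=4,interpolation=cv2.INTER_CUBIC);save(a,"pics/s13.png")
```

```text
t 16.43 pos [ 0.4617 -0.0822  0.3486] rpy [ 3.1393 -0.3523  0.0492] F [ 0.5  0.9 -1.3] gap 0.107 j [-0.23  0.14  1.99  0.15  0.68 -0.38]
DELTA [-0.32, -0.05, 0.86] [0.13, -0.18, 0.01]
```

View pics/s13.png

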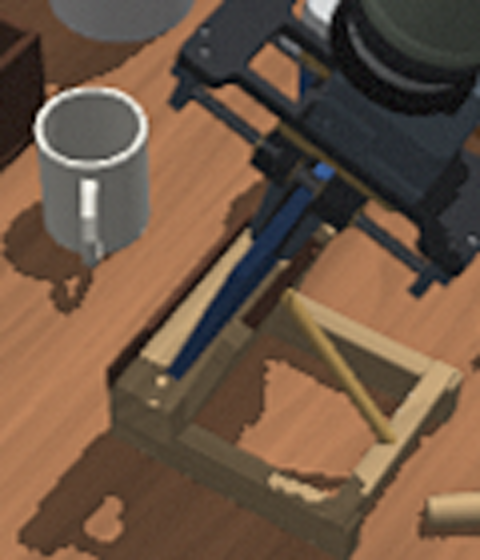

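{"fn": "send_rows", "kwargs": {"deltas": [[-0.1, 0, 0.15, 0, 0, 0], [-0.2, -0.05, 0.3, 0, 0, 0], [-0.2, -0.05, 0.45, 0, 0, 0], [-0.2, -0.05, 0.6, 0, 0, 0], [-0.2, -0.05, 0.6, 0, 0, 0]]}}

```text
time_s: 17.1
eef_pos: [0.4619, -0.0817, 0.3422]
eef_rot: [3.139, -0.352, 0.049]
contact_force: [-0.2, -0.2, -1.5]
finger_gap: 0.109
```

Run:
```python
from tgt import *
delta(*pose(.003,.0,0))
```

```text
t 17.1 pos [ 0.4619 -0.0817  0.3422] rpy [ 3.1393 -0.3523  0.0491] F [-0.2 -0.2 -1.5] gap 0.109 j [-0.23  0.14  2.    0.15  0.66 -0.38]
DELTA [-0.12, 0.0, 0.25] [0.13, -0.18, 0.01]
```

{"fn": "send_rows", "kwargs": {"deltas": [[0, 0, 0.1, 0, 0, 0], [-0.05, 0, 0.2, 0, 0, 0], [-0.1, 0, 0.3, 0, 0, 0], [-0.1, 0, 0.35, 0, 0, 0], [-0.1, 0, 0.35, 0, 0, 0]]}}

```text
time_s: 17.73
eef_pos: [0.4621, -0.0817, 0.3385]
eef_rot: [3.139, -0.352, 0.049]
contact_force: [-0.0, 0.8, -1.2]
finger_gap: 0.107
```

Run:
```python
from tgt import *
delta(*pose(.0,.0,0))
```

```text
t 17.73 pos [ 0.4621 -0.0817  0.3385] rpy [ 3.1393 -0.3521  0.0491] F [-0.   0.8 -1.2] gap 0.107 j [-0.23  0.15  2.01  0.15  0.65 -0.38]
DELTA [-0.31, 0.0, -0.11] [0.13, -0.18, 0.0]
```

{"fn": "send_rows", "kwargs": {"deltas": [[0, 0, 0.08, 0, 0, 0], [0, 0, 0.16, 0, 0, 0], [0, 0, 0.22, 0, 0, 0], [0, 0, 0.22, 0, 0, 0], [0, 0, 0.22, 0, 0, 0]]}}

```text
time_s: 18.35
eef_pos: [0.4631, -0.0817, 0.3378]
eef_rot: [3.139, -0.355, 0.049]
contact_force: [-4.2, -0.7, 7.8]
finger_gap: 0.109
```

Run:
```python
from tgt import *
delta(*pose(.0,.0,0))
S=get_image("side");a=cv2.resize(S[100:240,210:330],None,fx=4,fy=4,interpolation=cv2.INTER_CUBIC);save(a,"pics/s14.png")
```

```text
t 18.35 pos [ 0.4631 -0.0817  0.3378] rpy [ 3.1387 -0.3546  0.0492] F [-4.2 -0.7  7.8] gap 0.109 j [-0.23  0.15  2.01  0.15  0.65 -0.38]
DELTA [-0.38, -0.01, -0.21] [0.16, -0.31, 0.01]
```

View pics/s14.png

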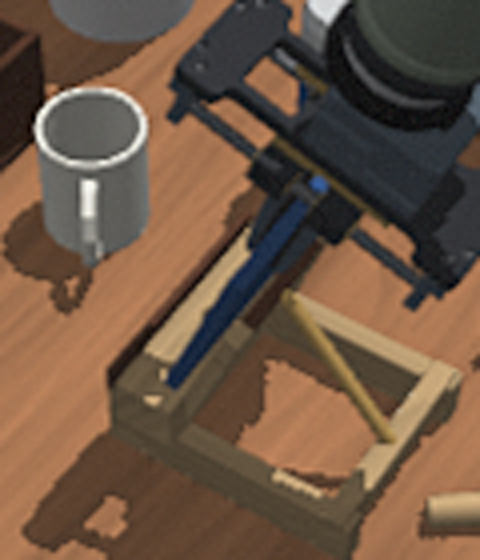

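{"fn": "send_rows", "kwargs": {"deltas": [[-0.08, 0, -0.06, 0, 0, 0], [-0.16, 0, -0.1, 0, 0, 0], [-0.24, 0, -0.13, 0, 0, 0], [-0.3, 0, -0.15, 0, 0, 0], [-0.3, 0, -0.15, 0, 0, 0]]}}

```text
time_s: 19.02
eef_pos: [0.4597, -0.0819, 0.338]
eef_rot: [3.139, -0.354, 0.049]
contact_force: [0.3, -0.1, -0.5]
finger_gap: 0.104
```

Run:
```python
from tgt import *
delta(*pose(.0,.0,0))
```

```text
t 19.02 pos [ 0.4597 -0.0819  0.338 ] rpy [ 3.1388 -0.3542  0.0492] F [ 0.3 -0.1 -0.5] gap 0.104 j [-0.23  0.14  2.01  0.15  0.65 -0.39]
DELTA [-0.07, -0.01, -0.07] [0.16, -0.3, 0.01]
```

Not yet against the back; press in a little further.

{"fn": "send_rows", "kwargs": {"deltas": [[-0.08, 0, -0.03, 0, 0, 0], [-0.16, 0, -0.05, 0, 0, 0], [-0.22, 0, -0.07, 0, 0, 0], [-0.22, 0, -0.07, 0, 0, 0], [-0.22, 0, -0.07, 0, 0, 0]]}}

```text
time_s: 19.65
eef_pos: [0.4581, -0.0821, 0.3384]
eef_rot: [3.138, -0.357, 0.049]
contact_force: [4.9, 0.4, -1.9]
finger_gap: 0.111
```

Run:
```python
from tgt import *
delta(*pose(.0,.0,0))
```

```text
t 19.65 pos [ 0.4581 -0.0821  0.3384] rpy [ 3.1382 -0.357   0.0492] F [ 4.9  0.4 -1.9] gap 0.111 j [-0.23  0.14  2.02  0.16  0.64 -0.39]
DELTA [0.07, -0.02, 0.03] [0.19, -0.45, 0.01]
```

{"fn": "send_rows", "kwargs": {"deltas": [[0.02, 0, 0.05, 0, 0, 0], [0.03, 0, 0.1, 0, 0, 0], [0.03, 0, 0.13, 0, 0, 0], [0.03, 0, 0.13, 0, 0, 0], [0.03, 0, 0.13, 0, 0, 0]]}}

```text
time_s: 20.27
eef_pos: [0.4586, -0.082, 0.3376]
eef_rot: [3.138, -0.357, 0.049]
contact_force: [-2.2, 0.1, 5.4]
finger_gap: 0.113
```

Run:
```python
from tgt import *
delta(*pose(.0,.0,0))
S=get_image("side");a=cv2.resize(S[100:240,210:330],None,fx=4,fy=4,interpolation=cv2.INTER_CUBIC);save(a,"pics/s15.png")
```

```text
t 20.27 pos [ 0.4586 -0.082   0.3376] rpy [ 3.1381 -0.3568  0.0493] F [-2.2  0.1  5.4] gap 0.113 j [-0.23  0.14  2.02  0.16  0.64 -0.39]
DELTA [0.05, -0.02, -0.07] [0.19, -0.44, 0.02]
```

View pics/s15.png

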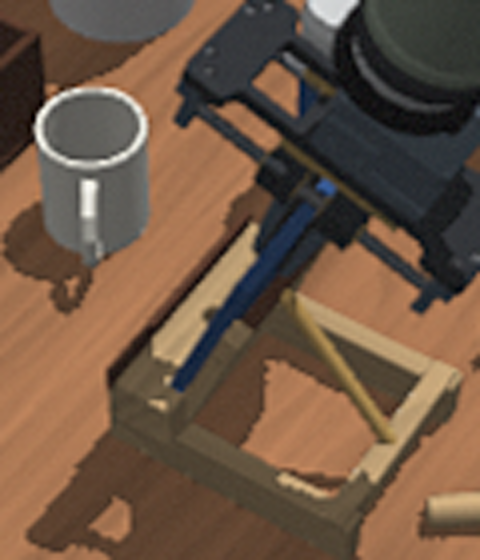

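{"fn": "send_rows", "kwargs": {"deltas": [[-0.05, 0, -0.03, 0, 0, 0], [-0.05, 0, -0.05, 0, 0, 0], [-0.05, 0, -0.05, 0, 0, 0], [-0.05, 0, -0.05, 0, 0, 0], [-0.05, 0, -0.05, 0, 0, 0]], "newtons": 5}}

```text
time_s: 20.95
eef_pos: [0.4581, -0.0821, 0.3379]
eef_rot: [3.138, -0.357, 0.049]
contact_force: [4.9, 1.1, -2.0]
finger_gap: 0.109
```

Run:
```python
from tgt import *
delta(*pose(.0,.0,0))
```

```text
t 20.95 pos [ 0.4581 -0.0821  0.3379] rpy [ 3.138  -0.3574  0.0492] F [ 4.9  1.1 -2. ] gap 0.109 j [-0.23  0.14  2.02  0.16  0.64 -0.39]
DELTA [0.08, -0.02, -0.02] [0.2, -0.48, 0.01]
```

{"fn": "send_rows", "kwargs": {"deltas": [[0, 0, 0.03, 0, 0, 0], [0, 0, 0.03, 0, 0, 0], [0, 0, 0.03, 0, 0, 0], [0, 0, 0.03, 0, 0, 0], [0, 0, 0.03, 0, 0, 0]], "hand": 0.65}}

```text
time_s: 21.58
eef_pos: [0.4582, -0.0821, 0.3376]
eef_rot: [3.138, -0.357, 0.049]
contact_force: [-0.4, -0.3, -0.0]
finger_gap: 0.351
```

Run:
```python
from tgt import *
delta(*pose(.0,.0,0))
S=get_image("side");a=cv2.resize(S[100:240,210:330],None,fx=4,fy=4,interpolation=cv2.INTER_CUBIC);save(a,"pics/s16.png");save(get_image("wrist"),"pics/w16.png")
```

```text
t 21.57 pos [ 0.4582 -0.0821  0.3376] rpy [ 3.138  -0.3572  0.0491] F [-0.4 -0.3 -0. ] gap 0.351 j [-0.23  0.14  2.02  0.16  0.64 -0.39]
DELTA [0.09, -0.02, -0.05] [0.2, -0.46, 0.01]
```

View pics/s16.png

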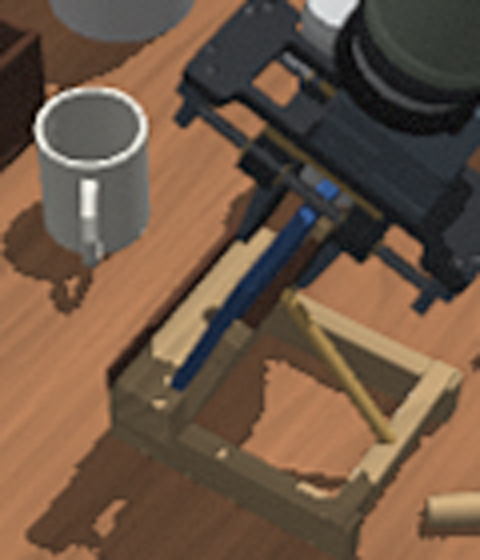

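View pics/w16.png

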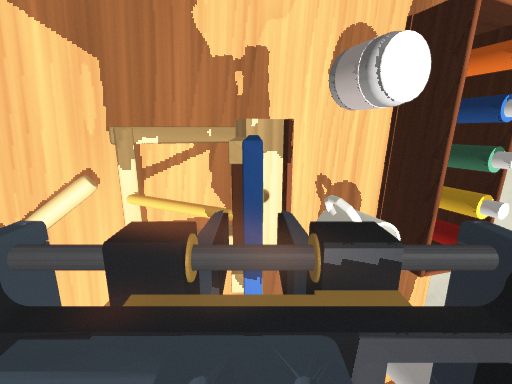

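Stable. Withdraw along the slope.

{"fn": "send_rows", "kwargs": {"deltas": [[0, 0, -1, 0, 0, 0], [0, 0, -3, 0, 0, 0], [0, 0, -6, 0, 0, 0], [0, 0, -9.5, 0, 0, 0], [0, 0, -12, 0, 0, 0]]}}

```text
time_s: 22.3
eef_pos: [0.4156, -0.0837, 0.4523]
eef_rot: [3.137, -0.36, 0.049]
contact_force: [0.4, -0.3, 0.0]
finger_gap: 0.348
```

{"fn": "send_rows", "kwargs": {"deltas": [[0, -3, -1, 0, 0, 0], [0, -8, -2, 0, 0, 0], [0, -13, -2, 0, 0, 0], [0, -18, -2, 0, 0, 0], [0, -20, -2, 0, 0, 0]]}}

```text
time_s: 22.92
eef_pos: [0.3982, 0.1178, 0.4709]
eef_rot: [3.138, -0.361, 0.052]
contact_force: [-0.1, -1.2, 0.7]
finger_gap: 0.352
```

Run:
```python
from tgt import *
delta(*pose(.0,.0,0))
S=get_image("side");T=get_image("top");np.save("S2.npy",S);np.save("T2.npy",T)
save(S,"pics/s17.png")
a=cv2.resize(S[100:240,210:330],None,fx=4,fy=4,interpolation=cv2.INTER_CUBIC)
b=cv2.resize(T[140:260,230:308],None,fx=4,fy=4,interpolation=cv2.INTER_CUBIC)
k=np.zeros((560,792,3),np.uint8);k[:,:480]=a;k[:480,480:]=b;save(k,"pics/st17.png");save(T,"pics/t17.png")
```

```text
t 22.93 pos [0.3982 0.1178 0.4709] rpy [ 3.1377 -0.3607  0.0521] F [-0.1 -1.2  0.7] gap 0.352 j [ 0.29 -0.06  1.87 -0.11  0.98  0.28]
DELTA [0.01, 20.2, 14.25] [0.16, -0.67, 0.17]
```

View pics/s17.png

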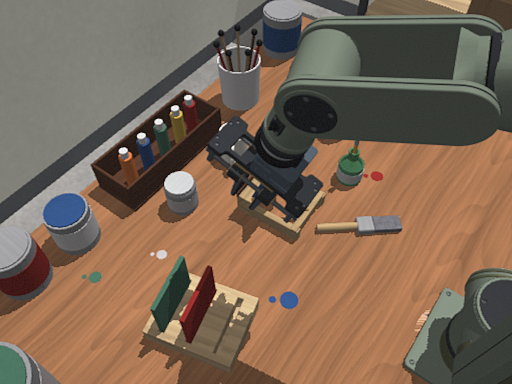

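View pics/st17.png

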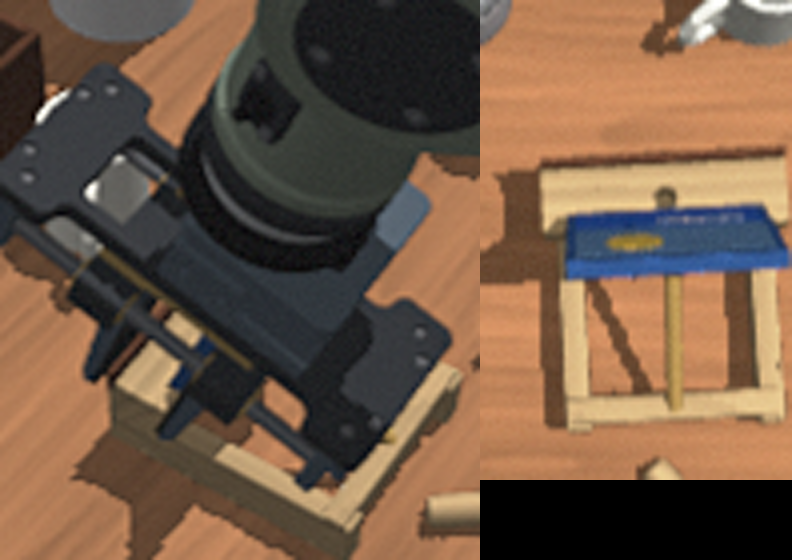

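View pics/t17.png

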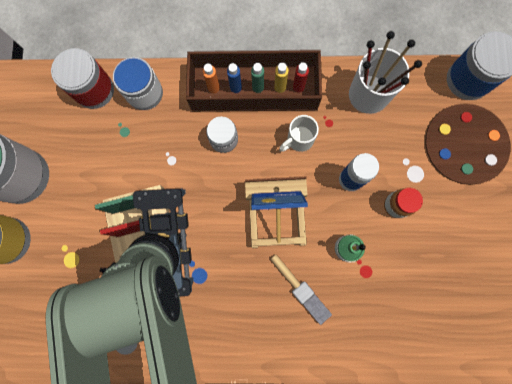

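Run:
```python
from tgt import *
T=np.load("T2.npy")
Rz=Ro.from_euler('z',EA[2])
def B(p):
    a=np.radians(20);N=np.array([np.cos(a),0,np.sin(a)]);Z=np.array([-np.sin(a),0,np.cos(a)])
    q=np.array([-.017,0,.07])+N*p[0]+Z*p[2]+[0,p[1],0]; return np.array([EA[0],EA[1],0])+Rz.apply(q)
k=cv2.resize(T[170:220,240:315],None,fx=10,fy=10,interpolation=cv2.INTER_CUBIC)
for p in [(0,.06,.13),(0,-.06,.13),(.01,.06,.13),(.01,-.06,.13),(.01,.06,0),(.01,-.06,0)]:
    u=proj("top",B(p))[0]; cv2.circle(k,tuple(int(round((t-o+.5)*10)) for t,o in zip(u,(240,170))),5,(255,0,255),1)
for p in [(-.017,.075,.07),(-.017,-.075,.07),(.021,.075,.07),(.021,-.075,.07)]:
    w=np.array([EA[0],EA[1],0])+Rz.apply(p);u=proj("top",w)[0]; cv2.circle(k,tuple(int(round((t-o+.5)*10)) for t,o in zip(u,(240,170))),5,(0,255,255),1)
save(k,"pics/t18.png")
```

```text
(no output)
```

View pics/t18.png

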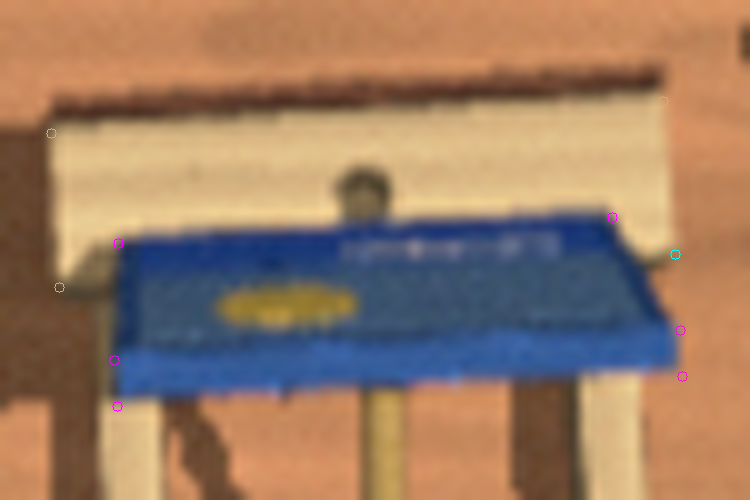

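{"fn": "send_rows", "kwargs": {"deltas": [[0, -2, -1, 0, 0, 0], [0, -6, -2, 0, 0, 0], [0, -10, -3, 0, 0, 0], [0, -14, -4, 0, 0, 0], [0, -16, -4, 0, 0, 0]]}}

```text
time_s: 23.65
eef_pos: [0.3762, 0.2772, 0.5087]
eef_rot: [3.139, -0.362, 0.053]
contact_force: [-0.4, -0.3, 0.0]
finger_gap: 0.349
```

{"fn": "send_rows", "kwargs": {"deltas": [[0, 0, 0, 0, 0, 0], [0, 0, 0, 0, 0, 0], [0, 0, 0, 0, 0, 0], [0, 0, 0, 0, 0, 0], [0, 0, 0, 0, 0, 0]]}}

```text
time_s: 24.28
eef_pos: [0.3762, 0.2768, 0.5088]
eef_rot: [3.139, -0.362, 0.052]
contact_force: [-1.0, 1.2, -0.2]
finger_gap: 0.35
```

Run:
```python
from h import *
S=get_image("side");T=get_image("top")
a=cv2.resize(S[90:240,210:400],None,fx=4,fy=4,interpolation=cv2.INTER_CUBIC);save(a,"pics/s19.png")
T2=np.load("T2.npy").astype(int);d=np.abs(T.astype(int)-T2).sum(2)[150:270,235:500];print("changed px",(d>60).sum(),state()['contact_force'],state()['joint_velocities'].round(3))
```

```text
changed px 4 [0.53894131 0.42750703 0.06714241] [ 0.004  0.001 -0.002 -0.001 -0.001 -0.   ]
```

View pics/s19.png

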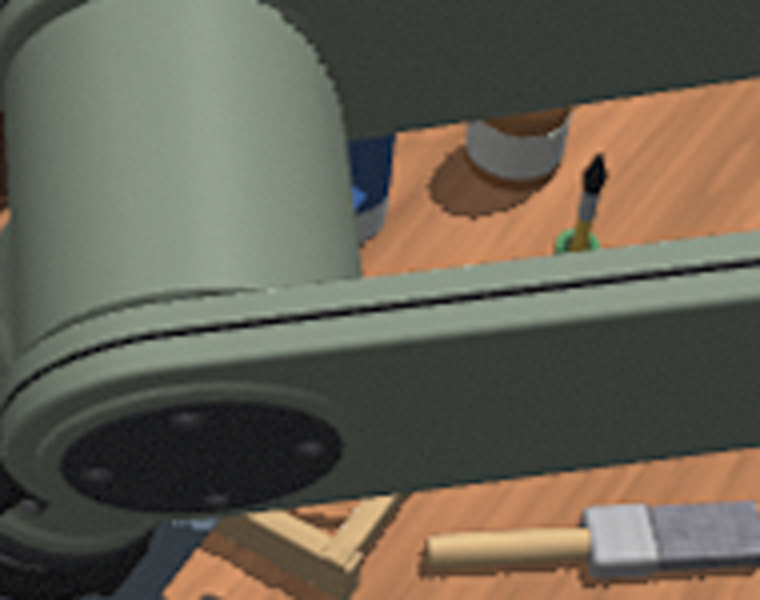

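Nothing has moved since the last look: the brush is still in the bottle and the panel still rests on the ledge. I'm handing in the job.

Run:
```python
from rig import arm
print(arm.job_done())
```

```text
the job is handed in; nothing more can be done
None
```

The job is done and handed in at about 24 s of the 58 s allowed. The brush stands handle down in the green bottle. The blue panel leans on the easel's back with its painting outwards.

- **Brush:** I lifted it from the ledge hole and lowered it into the bottle. The last side picture still shows it standing there.
- **Panel:** I took it out of its slot, tilted it 20°, lowered it until it touched the ledge (about 8 N), pushed it lightly against the back (about 5 N) and let go.
    - **Placing:** The top picture shows the sun on the outer face. The panel is centred to about 1 mm, and it looks flush with the back to about 1–2 mm.
    - **Afterwards:** The panel and the things on that side of the table had not moved (only 4 pixels differed) in a second top picture about 1.3 s later, and the arm is touching nothing.

**Checks that disagreed or fell short:**
- The cameras disagreed by about 2–3 mm on where the easel and bottle stand, so I combined them and lined the brush up with the bottle in the pictures.
- The arm blocked the side camera's view of the panel at the end, so that check rests on the top camera alone.
- I checked the other panels, the jar, the cans and the mug by eye in the pictures. They looked unmoved.

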